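# Load the engraver and crank its table to the mark

## Task

The awards have fallen over on the bench: stand every one of them upright on the engraver's sliding table. Only then crank the black handwheel, which takes several grasps, until the table's black pointer meets the red mark on the bed, and last push the red-balled locking lever right over, away from the robot. Leave the rings and the screwdriver where they are.

Things in the scene. Friction and masses are not known exactly. Their poses are not given: they have to be found in the camera images.
- award1: an award (2 or 3 of them are there): square black foot 40 x 40 x 8 mm, round silver column 32 mm thick from 8 to 66 mm, brass ball 28 mm thick on top; 88 mm tall, 0.2 kg. Origin: centre of the foot's underside; z axis up to the ball. At the start it lies on the bench on one side of its foot (x axis upright, y axis level), ball roughly towards the robot
- award2: an award (2 or 3 of them are there): square black foot 40 x 40 x 8 mm, round silver column 32 mm thick from 8 to 66 mm, brass ball 28 mm thick on top; 88 mm tall, 0.2 kg. Origin: centre of the foot's underside; z axis up to the ball. At the start it lies on the bench on one side of its foot (x axis upright, y axis level), ball roughly towards the robot
- award3: an award (2 or 3 of them are there): square black foot 40 x 40 x 8 mm, round silver column 32 mm thick from 8 to 66 mm, brass ball 28 mm thick on top; 88 mm tall, 0.2 kg. Origin: centre of the foot's underside; z axis up to the ball. At the start it lies on the bench on one side of its foot (x axis upright, y axis level), ball roughly towards the robot
- table_top (a point): centre of the upper face of the engraver's sliding table: a flat aluminium plate 140 mm (x) by 220 mm (y, the way it slides), 52 mm above the bench; only the handwheel drives it. Behind it: a column 26 mm thick, 115 mm +x of the plate's centre line and 280 mm -y of the wheel's hub, with the engraving head on it, 35 mm or more behind that line and 160 to 243 mm above the bench
- pointer (a point): tip of the small black pointer, 5 mm wide, on the middle of the table's front edge, where a black line across the plate ends (towards the robot), 48 mm above the bench; it moves with the table
- mark: the red mark: a thin red upright block 14 x 5 x 22 mm on the front ledge of the bed, in front of the pointer. Origin at the centre of its underside, 30 mm above the bench; its y axis is the way the table slides. The pointer meets it when the pointer's y in this frame is 0
- wheel_hub (a point): centre of the flat-lying handwheel (axis vertical) at the left (+y) end of the engraver, 130 mm above the bench. Rim: a black round bar 14 mm thick bent to a circle of 58 mm radius (bar's centre), at this height. Spokes 9 mm thick at 0 (red), 120 and 240 degrees from this point's x axis, which turns with the wheel; hub 24 mm thick. Gearbox below: 70 x 70 mm, top 40 mm under the rim
- wheel (a joint): angle of the handwheel, 0 at the start, growing anticlockwise seen from above; each radian drives the table 12.5 mm towards +y (towards the wheel), and back when turned back. Range -0.4 to 12; takes about 3 N at the rim
- lock_tip (a point): centre of the red ball (26 mm) on the locking lever, 80 mm from its hinge, on the bed's front ledge between table and wheel. The hinge lies level, along the engraver's y axis, 52 mm above the bench
- lock (a joint): angle of the locking lever: 0 as at the start, leaning 0.5 rad towards the robot (unlocked), 1.0 leaning 0.5 rad away from it (locked); it stays where it is left, light to push
- band1: a plain brass ring 28 mm in diameter and 8 mm tall lying on the bench beyond the awards; leave it alone. Origin at the centre of its underside
- band2: a second brass ring, 26 mm in diameter and 8 mm tall, near the awards; leave it alone. Origin at the centre of its underside
- driver: a screwdriver 180 mm long with a wooden handle 26 mm thick, lying on the bench beyond the awards; leave it alone. Origin under its middle, x axis towards its tip
Mind the look-alikes: they are no part of the job. Leave any blue or turquoise look-alike of the award1 alone.

How it is judged (in metres and radians):
On the way, in this order (a step that is already met when the one before it is completed fails the run):
1. every award stands upright on the sliding table, let go (angle between each of award1, award2, award3's own z axis and vertical below 0.12 rad and z of award1 in the frame of table_top between -0.006 and 0.008 m and x of award1 in the frame of table_top between -0.065 and 0.065 m and y of award1 in the frame of table_top between -0.105 and 0.105 m and z of award2 in the frame of table_top between -0.006 and 0.008 m and x of award2 in the frame of table_top between -0.065 and 0.065 m and y of award2 in the frame of table_top between -0.105 and 0.105 m and z of award3 in the frame of table_top between -0.006 and 0.008 m and x of award3 in the frame of table_top between -0.065 and 0.065 m and y of award3 in the frame of table_top between -0.105 and 0.105 m and linear speed of each of award1, award2, award3 below 0.02 m/s and contact force between each of award1, award2, award3 and the fingers below 0.05 N), for 0.2 s.
2. the table has been cranked until its pointer meets the red mark (y of pointer in the frame of mark between -0.004 and 0.004 m), for 0.2 s.
3. the locking lever has been pushed right over (value of joint lock above 0.9 rad), for 0.2 s.
At the end, for the whole second after the job is handed in: every award that is there stands upright (within 0.12 rad), at rest and let go, its foot's centre on the sliding table (5 mm or more inside the edge); the pointer is within 4 mm of the red mark along the slide; the locking lever is at 0.9 rad or more (all of step 1 and all of step 2 and value of joint lock above 0.9 rad); the robot touches nothing.
It fails at once if a ring or the screwdriver was pushed more than 30 mm from its place (distance of any of band1, band2, driver from where it was at the start of the episode above 0.03 m).
Of award1, award2, award3 only 2 to 3 are there at a start; the rules pass over those that are not, and their reading is None.
At some moment in a run one of award1, award2, award3 may be knocked a few centimetres aside while the robot is not near it.
Once in a run the grip may slacken for a moment while it holds something.
It also fails if it takes over 208 s, if anything falls off the work surface, if the arm or the gripper's body presses on something with over 40 N, if the wrist force passes 120 N, or if a joint passes its speed limit or range.

## Robot

A 6-joint arm with a two-finger parallel gripper is mounted at the origin on the work surface. World frame = base frame: x ahead of the robot, y to its left, z up, the work surface at z = 0. Lengths are in mm, angles in rad, forces in N, time in s.
With the tool pointing down it reaches from about 275 to 1000 mm from the base axis. Payload 8.4 kg.
Tool frame: the origin (TCP) lies at the very end of the fingers, on their centre line; the grasp point (between the pads) lies 19 mm behind it; z points along the fingers, y is the direction in which the jaws open and shut (so a half turn about z gives the same grasp; the last joint's range is limited). The gripper opens to 85 mm and grips with 20 to 120 N. Pads are 22 mm wide; open, the fingers measure 114 mm over their backs; the gripper's body (76 mm by 85 mm) begins 54 mm behind the grasp point. The pads swing forward as they close: fully open they stand 13 mm farther back than shut.
Start: joints at [-1.276, 0.353, 1.633, -0, 1.155, -0.002], TCP at [182.787, -597.676, 196.381] pointing down, gripper open.
Joint ranges: [-2.63, 2.63], [-0.92, 2.1], [0.06, 2.66], [-1.3, 4.44], [0, 2.69], [-3.02, 3.02]. Speed limits (rad/s): [2.22, 2.22, 2.79, 3.14, 3.14, 3.14].

## Interface

Orientations are given as [roll, pitch, yaw] about the fixed x, y, z axes, in that order (R = Rz(yaw) Ry(pitch) Rx(roll)).
In Python, from rig import r gives the robot as it stands.
- The arm moves only by the tool jog_arm, never from a script. Its argument "increments" is text: rows parted by semicolons, each of 7 numbers parted by spaces: the shift along the tool's x, y, z in cm, then the turn, a rotation vector about the tool's x, y, z in rad, then the opening, from -1 (shut) to 1 (fully open). A call has exactly 8 rows; each row shifts and turns the commanded pose from where the row before left it, along the tool's axes as they then stand; what a row does not reach is not made up. A row lasts 1/10 s, in which the tool goes at most 50 mm and 8.59 degrees, less where a joint would pass 70% of its speed; a pose out of reach is approached as far as the arm can. A call with a gripper value outside its range is refused whole. The fingers move at their own pace and stop on an object; "squeeze" is the grip in N (left out, the last holds). Time passes only in rows, so rows that do not move let the fingers close, or fill a call up. It gives the time, the measured TCP pose, the force and the opening at its end, in the units of the state.
- r.sense(): the state, without advancing time (a new reading comes with each control period).
- r.grab_frame(name): name is "scene" or "top" or "wrist"; returns the picture (420x560x3 uint8, red, green, blue); there is no depth.
- r.camera_info(name): a dict with "K" (3x3 intrinsics, pixels), "dist_coeffs" ([k1, k2, p1, p2, k3] as OpenCV has them; the pictures are not rectified), "rvec" (rotation vector, rad) and "tvec" (3), from world to camera coordinates, as OpenCV has them. Camera axes: x right, y down, z forward; pixel columns grow to the right and rows downward; lengths in mm; the calibration is good to about 2 mm. A picture is of the moment at which its call begins: read the wrist's pose just before it. camera_info takes no time and is no camera call; for the wrist camera it gives the pose at the moment of the call.
- r.sign_off(): hands the job in, once; it reports no verdict.
The state is a dict: "clock": time; "qpos": joint angles; "qvel": joint speeds; "joint_efforts": joint torques, N m; "eef_pos": TCP position; "tcp_rot": TCP orientation; "contact_force": force on the tool from outside, world axes, zero at the start; "wrist_torque": the same for the moment, N m; "opening": opening from 0.0 (shut) to 1.0 (fully open).
Only numpy, scipy, OpenCV 4.12 (cv2) and the standard library are available. Lean on these libraries where they do the work, as an engineer would, in place of code of your own. Each camera call takes 0.05 s, during which the arm holds its last target.

## Working session

There is one attempt and no reset: what is moved stays moved. The work goes in short steps, Python scripts to look and compute and a tool call to move; the robot and the scene stay as the last step left them, time stands still between calls to the robot, and variables do not carry over. Pictures are saved under pics/ and viewed, and the job is handed in when it is done.

Besides the shell and the picture viewer there is one more tool, called after "Call:" as a command line: name --argument value ..., lists and objects as JSON in quotes. jog_arm: Moves the arm, as the interface text tells. Its arguments: {"type":"object","properties":{"increments":{"type":"string"},"squeeze":{"type":"number"}},"required":["increments"]}

```bash
ls -la; mkdir -p pics; cat > h.py <<'E'
import numpy as np, cv2
from rig import r
def snap(n,f):
    im=r.grab_frame(n); cv2.imwrite('pics/'+f,cv2.cvtColor(im,cv2.COLOR_RGB2BGR)); return im
def cam(n):
    c=r.camera_info(n); return [np.array(c[k],float) for k in('K','dist_coeffs','rvec','tvec')]
def ray(c,uv):
    K,d,rv,t=c; R=cv2.Rodrigues(rv)[0]
    p=cv2.undistortPoints(np.array(uv,float).reshape(-1,1,2),K,d).reshape(-1,2)
    D=np.c_[p,np.ones(len(p))]@R; o=-R.T@t.ravel(); return o,D
def plane(c,uv,z):
    o,D=ray(c,uv); return o+D*((z-o[2])/D[:,2])[:,None]
def proj(c,X):
    K,d,rv,t=c; return cv2.projectPoints(np.array(X,float).reshape(-1,1,3),rv,t,K,d)[0].reshape(-1,2)
E
python3 - <<'E'
from h import *
s=r.sense(); print(s)
for n in('scene','top','wrist'):
    snap(n,n+'0.png'); c=cam(n); o,_=ray(c,[[280,210]]); print(n,o,c[0][0,0],c[1].ravel())
E
```

```text
total 12
drwxr-xr-x  3 agent agent 4096 Dec  7 03:20 .
drwxr-xr-x 23 root  root  4096 Dec  7 03:20 ..
drwxr-xr-x  2 agent agent 4096 Dec  7 03:20 pics
{'clock': 0.0, 'qpos': array([-1.27639000e+00,  3.53659772e-01,  1.63415388e+00, -2.26914394e-05,
        1.15523207e+00, -2.39816721e-03]), 'qvel': array([-0.00052052,  0.00068458, -0.00134932, -0.00116059, -0.00154725,
        0.00092306]), 'joint_efforts': array([ 1.57997434e-03, -6.05245471e+01, -3.42071378e+01, -2.84309016e-05,
        9.27095592e-03, -1.39525972e-05]), 'eef_pos': array([ 182.62507981, -597.14767849,  195.64602652]), 'tcp_rot': array([-3.14013953e+00,  1.72620364e-05,  2.96813680e-01]), 'contact_force': array([ 0.11398573,  0.0574468 , -0.54886838]), 'wrist_torque': array([-0.07897489,  0.02690917,  0.02410603]), 'opening': 1.0027758380570762}
scene [1351.95161592  -55.24964078 1303.8871817 ] 521.5353684229038 [-0.00711632  0.          0.          0.          0.        ]
top [ 394.84760747  -79.86310037 1680.27845527] 532.2206909869194 [0.05500492 0.         0.         0.         0.        ]
wrist [ 260.20865601 -574.18101033  373.39941597] 306.6410736675736 [-0.01442938  0.          0.          0.          0.        ]
```

View pics/scene0.png

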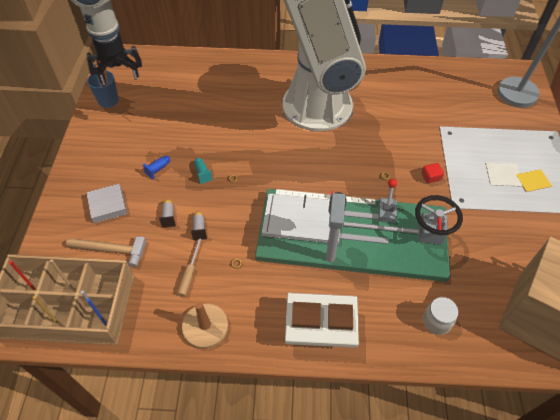

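View pics/top0.png

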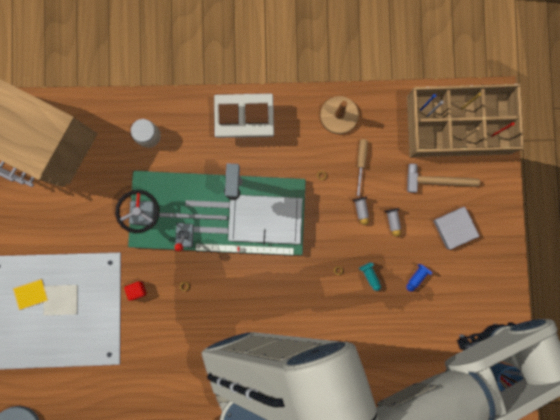

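View pics/wrist0.png

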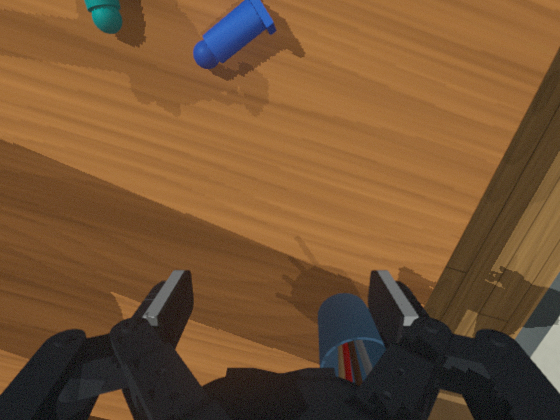

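```bash
python3 - <<'E'
import cv2, numpy as np
a=cv2.imread('pics/top0.png'); 
cv2.imwrite('pics/c1.png',cv2.resize(a[150:290,300:440],None,fx=5,fy=5,interpolation=3)[:600])
cv2.imwrite('pics/c2.png',cv2.resize(a[155:265,110:310],None,fx=4,fy=4,interpolation=3))
a=cv2.imread('pics/scene0.png'); 
cv2.imwrite('pics/c3.png',cv2.resize(a[180:270,250:410],None,fx=5,fy=5,interpolation=3))
cv2.imwrite('pics/c4.png',cv2.resize(a[150:250,140:240],None,fx=5,fy=5,interpolation=3))
cv2.imwrite('pics/c5.png',cv2.resize(a[160:260,370:480],None,fx=5,fy=5,interpolation=3))
from h import *
for n,pts in(('top',[[363,211],[394,222],[137,211],[265,220],[373,277],[323,176],[339,271],[184,287]]),):
    print(plane(cam(n),pts,20).round())
E
```

```text
[[ 529. -344.   20.]
 [ 492. -439.   20.]
 [ 547.  361.   20.]
 [ 509.  -37.   20.]
 [ 324. -367.   20.]
 [ 643. -223.   20.]
 [ 345. -263.   20.]
 [ 308.  217.   20.]]
```

View pics/c1.png

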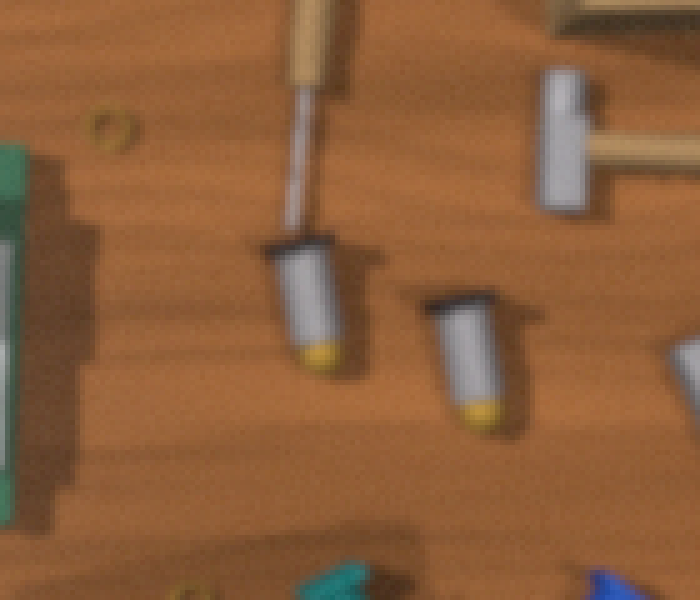

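View pics/c2.png

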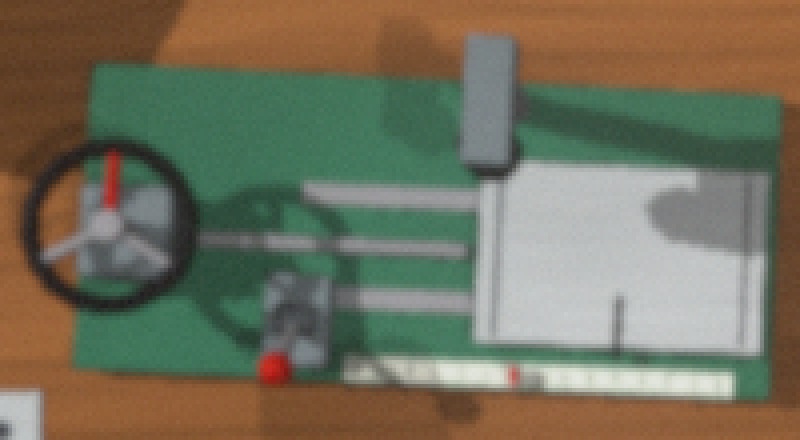

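View pics/c3.png

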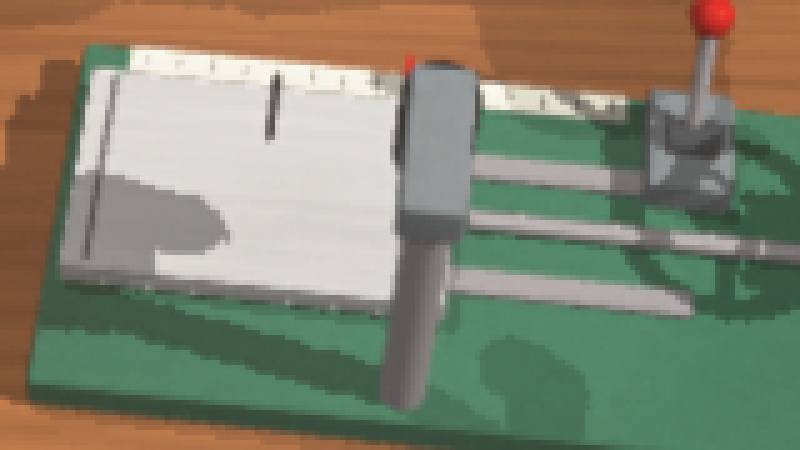

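View pics/c4.png

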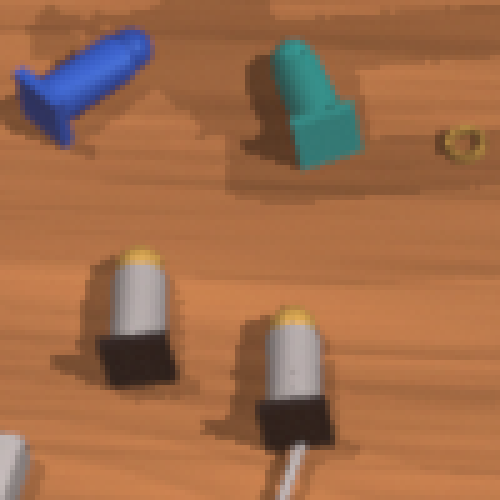

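View pics/c5.png

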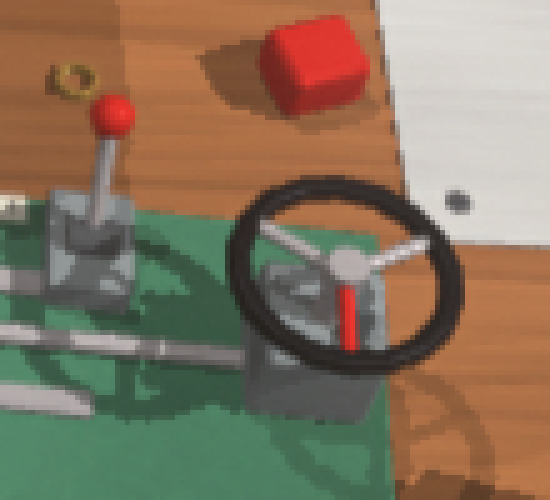

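```bash
python3 - <<'E'
from h import *
im=cv2.imread('pics/top0.png'); hsv=cv2.cvtColor(im,cv2.COLOR_BGR2HSV); c=cam('top'); cs=cam('scene')
H,S,V=cv2.split(hsv)
# awards: brass ball by hue, silver by low sat
for box in((345,185,380,230),(380,200,412,240)):
    x0,y0,x1,y1=box; sl=(slice(y0,y1),slice(x0,x1))
    ball=((H[sl]>18)&(H[sl]<32)&(S[sl]>120)&(V[sl]>120)); silv=(S[sl]<70)&(V[sl]>90)
    for n,m,z in(('ball',ball,16),('silv',silv,22)):
        k,l,st,ce=cv2.connectedComponentsWithStats(m.astype(np.uint8)); i=1+st[1:,4].argmax(); p=ce[i]+[x0,y0]
        print(n,p.round(1),st[i,4],plane(c,[p],z).round(1))
        if n=='silv':
            r_=cv2.minAreaRect(np.argwhere(l==i)[:,::-1].astype(np.float32)); print(r_)
# rim
m=((V<60)).astype(np.uint8); m[:, :105]=0; m[:,170:]=0; m[:180]=0; m[245:]=0
k,l,st,ce=cv2.connectedComponentsWithStats(m); i=1+st[1:,4].argmax(); print('rim',st[i])
pts=np.argwhere(l==i)[:,::-1].astype(float)
P=plane(c,pts,130); A=np.c_[2*P[:,:2],np.ones(len(P))]; s=np.linalg.lstsq(A,(P[:,:2]**2).sum(1),rcond=None)[0]
print('hub',s[:2],np.sqrt(s[2]+s[0]**2+s[1]**2))
# red
red=(((H<6)|(H>174))&(S>170)&(V>110)).astype(np.uint8)
k,l,st,ce=cv2.connectedComponentsWithStats(red)
for i in range(1,k):
    if st[i,4]>3: print('red',ce[i].round(1),st[i], plane(c,[ce[i]],45).round(1),plane(c,[ce[i]],130).round(1))
# plate corners from crop (c2: /4 + (110,155))
q=np.array([[478,160],[772,172],[763,355],[473,343],[617,352],[618,298]])/4+[110,155]
print(plane(c,q,52).round(1))
print('mark top',plane(c,[np.array([513,377])/4+[110,155]],52).round(1))
E
```

```text
ball [363.9 221. ] 25 [[ 498.3 -346.3   16. ]]
silv [361.4 208.8] 191 [[ 536.2 -339.2   22. ]]
((16.44230842590332, 23.711536407470703), (18.8271484375, 10.394155502319336), 78.69007110595703)
ball [396.1 232.6] 27 [[ 459.3 -445.4   16. ]]
silv [393.6 220.3] 193 [[ 497.8 -437.9   22. ]]
((13.55769157409668, 20.288461685180664), (18.8271484375, 10.39415454864502), 78.69007110595703)
rim [116 190  44  43 441]
hub [536.66242868 331.32012693] 57.542031124513116
red [510.6 124.2] [506 122   8   6  16] [[ 785.3 -804.7   45. ]] [[ 765. -767.  130.]]
red [499.8 130.4] [495 128  10   6  16] [[ 766.9 -770.8   45. ]] [[ 747.6 -734.9  130. ]]
red [137.6 198.9] [137 193   3  13  27] [[581.7 352.1  45. ]] [[572.  329.7 130. ]]
red [178.1 247.1] [175 244   7   7  43] [[430.5 229.7  45. ]] [[428.6 213.6 130. ]]
red [134.  290.6] [124 281  21  20 276] [[302.6 363.3  45. ]] [[307.4 340.2 130. ]]
[[ 586.2   69.6   52. ]
 [ 571.4 -156.1   52. ]
 [ 431.1 -145.3   52. ]
 [ 445.7   75.8   52. ]
 [ 436.1  -33.9   52. ]
 [ 477.3  -35.6   52. ]]
mark top [[419.1  45.8  52. ]]
```

Call:
jog_arm --increments "2 -0.8 0 0 0 0 1;4 -1.6 0 0 0 0 1;4 -1.6 0 0 0 0 1;4 -1.6 0 0 0 0 1;4 -1.6 0 0 0 0 1;4 -1.6 0 0 0 0 1;4 -1.6 0 0 0 0 1;2 -0.8 0 0 0 0 1" --squeeze 60

```text
clock: 0.95
eef_pos: [419.9, -406.4, 196.2]
tcp_rot: [-3.141, -0.001, 0.298]
contact_force: [-0.2, 0.2, -0.6]
opening: 0.999
```

```bash
cat >> h.py <<'E'
import json,os
def log():
    s=r.sense(); 
    with open('kin.txt','a') as f: f.write(json.dumps([list(map(float,s['qpos'])),list(map(float,s['eef_pos'])),list(map(float,s['tcp_rot']))])+'\n')
    print(round(s['clock'],2),'q',s['qpos'].round(3),'p',s['eef_pos'].round(1),'rpy',s['tcp_rot'].round(3),'F',s['contact_force'].round(1),'o',round(s['opening'],3)); return s
E
python3 - <<'E'
from h import *
log(); snap('wrist','w1.png')
E
```

```text
0.95 q [-7.720e-01  2.910e-01  1.723e+00  1.000e-03  1.129e+00  5.000e-01] p [ 419.9 -406.4  196.2] rpy [-3.141e+00 -1.000e-03  2.980e-01] F [-0.2  0.2 -0.6] o 0.999
```

View pics/w1.png

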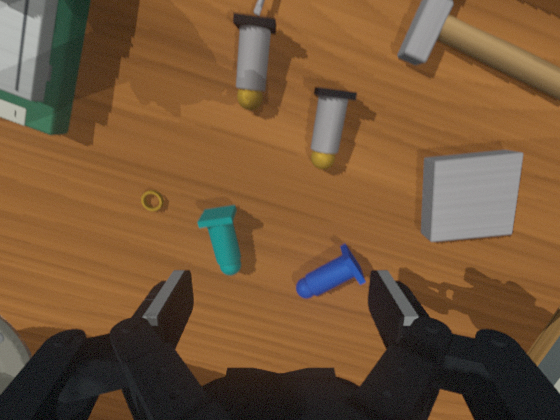

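```bash
cat > meas.py <<'E'
from h import *
def awards(imfile,c,boxes):
    im=cv2.imread(imfile); H,S,V=cv2.split(cv2.cvtColor(im,cv2.COLOR_BGR2HSV)); out=[]
    for x0,y0,x1,y1 in boxes:
        sl=(slice(y0,y1),slice(x0,x1))
        ball=((H[sl]>18)&(H[sl]<32)&(S[sl]>120)&(V[sl]>80)); silv=(S[sl]<60)&(V[sl]>90)
        P=[]
        for n,m,z in(('ball',ball,15),('silv',silv,None)):
            m=cv2.morphologyEx(m.astype(np.uint8),cv2.MORPH_OPEN,np.ones((3,3)))
            k,l,st,ce=cv2.connectedComponentsWithStats(m); i=1+st[1:,4].argmax()
            pts=np.argwhere(l==i)[:,::-1]+[x0,y0]
            if n=='ball': b=plane(c,[ce[i]+[x0,y0]],18)[0]; print('ball',ce[i]+[x0,y0],b.round(1))
            else:
                # central axis line of silver through PCA on the plane of axis
                Q=plane(c,pts,20)[:,:2]; rc=cv2.minAreaRect(Q.astype(np.float32)); print('silv',rc, 'cent',Q.mean(0).round(1))
                bx=cv2.boxPoints(rc); print(bx.round(1).tolist())
E
python3 - <<'E'
from meas import *
awards('pics/w1.png',cam('wrist'),[(225,25,280,115),(300,97,360,175)])
E
```

```text
ball [247.73716012  97.36253776] [ 502.3 -343.6   18. ]
silv ((540.4907836914062, -338.252197265625), (60.256534576416016, 31.275388717651367), 10.107394218444824) cent [ 541.8 -337.1]
[[508.1000061035156, -328.1000061035156], [513.5999755859375, -358.8999938964844], [572.9000244140625, -348.3999938964844], [567.4000244140625, -317.6000061035156]]
ball [322.         159.55629139] [ 462.3 -443.5   18. ]
silv ((500.212890625, -437.22052001953125), (59.055904388427734, 31.683349609375), 9.681856155395508) cent [ 500.8 -437.1]
[[468.3999938964844, -426.6000061035156], [473.79998779296875, -457.79998779296875], [532.0, -447.8999938964844], [526.7000122070312, -416.6000061035156]]
```

Call:
jog_arm --increments "0 0 0 0 0 0.12 0.5;0 0 0 0 0.11 0 0.5;0 0 0 0 0.11 0 0.5;0 0 0 0 0.11 0 0.5;0 0 0 0 0.11 0 0.5;0 0 0 0 0.11 0 0.5;0 0 0 0 0.11 0 0.5;0 0 0 0 0.11 0 0.5"

```text
clock: 1.8
eef_pos: [417.3, -409.6, 197.2]
tcp_rot: [3.137, -0.774, 0.178]
contact_force: [-0.1, -0.0, -1.3]
opening: 0.752
```

```bash
python3 - <<'E'
from h import *
log()
E
```

```text
1.8 q [-1.241  0.272  2.031  0.985  0.977 -0.487] p [ 417.3 -409.6  197.2] rpy [ 3.137 -0.774  0.178] F [-0.1 -0.  -1.3] o 0.752
```

```bash
python3 - <<'E'
import re
s=open('kin.txt').read()
import json
L=[json.dumps([[-1.27639,0.35366,1.63415,0,1.15523,-0.0024],[182.63,-597.15,195.65],[-3.14014,0,.29681]])]+s.strip().split('\n')
open('kin.txt','w').write('\n'.join(L)+'\n')
E
cat > kin.py <<'E'
import numpy as np, json
from scipy.spatial.transform import Rotation as Ro
from scipy.optimize import least_squares
def fk(q,p):
    H,a0,L1,e,L2,Lt,zo=p
    ex=lambda a,t:Ro.from_euler(a,t)
    R=ex('z',q[0]); x=R.apply([a0,0,H]); R=R*ex('y',q[1]); x=x+R.apply([0,0,L1]); R=R*ex('y',q[2]); x=x+R.apply([e,0,L2])
    R=R*ex('z',q[3])*ex('y',q[4]); R=R*ex('z',q[5]+zo); x=x+R.apply([0,0,Lt]); return x,R
D=[json.loads(l) for l in open('kin.txt')]
def res(p,full=True):
    o=[]
    for q,x,rp in D:
        X,R=fk(q,p); o+=list(X-x); o+=list(1000*(R.inv()*Ro.from_euler('xyz',rp)).as_rotvec())
    o+=list(1e-3*(np.array(p)-P0))
    return np.array(o)
P0=np.array([350,50,450,0,450,250,-np.pi/2])
sol=least_squares(res,P0,x_scale=[100]*6+[1]); P=sol.x
if __name__=='__main__': print(P.round(2),res(P).round(1))
E
python3 kin.py
```

```text
[296.61  -2.15 568.14  58.03 496.44 379.77  -4.71] [-1.4 -0.4  0.   0.  -0.  -0.  -1.  -1.1 -0.   0.  -0.   0.   0.  -0.
  0.   0.   0.   0.  -0.1 -0.1  0.1  0.1  0.   0.1 -0. ]
```

```bash
cat > plan.py <<'E'
from kin import *
lo=np.array([-2.63,-.92,.06,-1.3,0,-3.02])+.05; hi=np.array([2.63,2.1,2.66,4.44,2.69,3.02])-.05
rng=np.random.default_rng(0)
def ik(x,R,q0,n=12):
    best=None
    for k in range(n):
        s=q0 if k==0 else rng.uniform(lo,hi)
        f=lambda q:(lambda X,Q:np.r_[(X-x)/100,(Q.inv()*R).as_rotvec()])(*fk(q,P))
        so=least_squares(f,np.clip(s,lo+1e-3,hi-1e-3),bounds=(lo,hi))
        if so.cost<1e-7:
            d=abs(so.x-q0).max()
            if best is None or d<best[0]: best=(d,so.x)
    return best
yaw=.176; tl=.07
za=-np.array([np.cos(yaw)*np.cos(tl),np.sin(yaw)*np.cos(tl),np.sin(tl)]); ya=np.array([-np.sin(yaw),np.cos(yaw),0]); 
A=np.c_[np.cross(ya,za),ya,za]
def grasp(phi,sgn):
    d=np.array([np.cos(yaw)*np.sin(phi),np.sin(yaw)*np.sin(phi),-np.cos(phi)]); y=-sgn*ya
    return np.c_[np.cross(y,d),y,d]
def upright(Rg,g): return Ro.from_euler('z',g).as_matrix()@A.T@Rg
E
cat > p1.py <<'E'
from plan import *
qn=np.array(D[-1][0])
gp=np.array([529.7,-340.1,20.]); pp=np.array([503,-115,52+48.])
for phi in(.6,.8,1.0):
  for sgn in(1,-1):
    Rg=grasp(phi,sgn); b=ik(gp+Rg[:,2]*19,Ro.from_matrix(Rg),qn)
    if b is None: print(phi,sgn,'no grasp'); continue
    print('G',phi,sgn,b[1].round(2))
    for g in np.arange(-180,180,30):
        Rp=upright(Rg,np.radians(g)); c=ik(pp+Rp[:,2]*19,Ro.from_matrix(Rp),b[1])
        if c: print('   ',g,'az of tool',np.degrees(np.arctan2(Rp[1,2],Rp[0,2])).round(),'dz',Rp[2,2].round(2),c[0].round(2),c[1].round(2))
E
python3 p1.py
```

```text
G 0.6 1 [-0.85  0.56  2.05  1.25  0.53 -0.57]
    -150 az of tool 30.0 dz -0.51 2.42 [-0.86  0.56  2.35  1.62  1.01  1.84]
    -120 az of tool 60.0 dz -0.51 2.63 [-0.84  0.65  2.01  1.05  1.24  2.05]
    -90 az of tool 90.0 dz -0.51 2.64 [-0.7   0.77  1.69  0.72  1.53  2.07]
    -60 az of tool 120.0 dz -0.51 2.53 [-0.53  0.88  1.43  0.45  1.79  1.96]
    -30 az of tool 150.0 dz -0.51 2.3 [-0.34  0.95  1.28  0.17  1.95  1.73]
    0 az of tool -180.0 dz -0.51 2.02 [-0.14  0.95  1.26 -0.13  1.96  1.45]
    30 az of tool -150.0 dz -0.51 1.78 [ 0.05  0.89  1.4  -0.42  1.82  1.21]
    60 az of tool -120.0 dz -0.51 1.93 [ 0.23  0.79  1.65 -0.68  1.57  1.08]
    90 az of tool -90.0 dz -0.51 2.25 [ 0.37  0.66  1.97 -1.    1.28  1.08]
    150 az of tool -30.0 dz -0.51 2.58 [0.17 0.56 2.59 3.83 1.05 1.58]
G 0.6 -1 [-0.85  0.56  2.05  1.25  0.53  2.57]
    -150 az of tool 30.0 dz -0.51 3.87 [-0.86  0.56  2.35  1.62  1.01 -1.3 ]
    -120 az of tool 60.0 dz -0.51 3.66 [-0.84  0.65  2.01  1.05  1.24 -1.09]
    -90 az of tool 90.0 dz -0.51 3.64 [-0.7   0.77  1.69  0.72  1.53 -1.07]
    -60 az of too
[... 3341 characters left out ...]
7  1.18  0.63 -0.58]
    -120 az of tool 60.0 dz -0.8 2.58 [-0.65  0.43  2.04  0.81  0.95 -0.71]
    -90 az of tool 90.0 dz -0.8 2.76 [-0.58  0.55  1.81  0.56  1.23 -0.89]
    -60 az of tool 120.0 dz -0.8 3.0 [-0.46  0.64  1.63  0.34  1.44 -1.13]
    -30 az of tool 150.0 dz -0.8 3.27 [-0.31  0.7   1.52  0.13  1.56 -1.4 ]
    0 az of tool -180.0 dz -0.8 3.57 [-0.16  0.7   1.51 -0.09  1.57 -1.7 ]
    30 az of tool -150.0 dz -0.8 3.85 [-0.01  0.65  1.61 -0.31  1.46 -1.98]
    60 az of tool -120.0 dz -0.8 4.09 [ 0.12  0.56  1.78 -0.53  1.26 -2.22]
    90 az of tool -90.0 dz -0.8 4.28 [ 0.2   0.44  2.01 -0.77  1.   -2.41]
    120 az of tool -60.0 dz -0.8 4.41 [ 0.18  0.32  2.24 -1.12  0.68 -2.55]
```

```bash
cat > go.py <<'E'
from h import *
from scipy.spatial.transform import Rotation as Ro
def need(x,R=None,s=None):
    s=s or r.sense(); R0=Ro.from_euler('xyz',s['tcp_rot']); d=R0.inv().apply(np.array(x)-s['eef_pos'])/10
    w=(R0.inv()*(R if R is not None else R0)).as_rotvec(); print('shift cm (tool)',d.round(2),'|',np.linalg.norm(d).round(2),'turn',w.round(3),np.linalg.norm(w).round(2)); return d,w
E
python3 - <<'E'
from go import *
import plan
Rg=Ro.from_matrix(plan.grasp(.774,1))
need([474,-350,82],Rg); need([542.8,-337.8,10.4],Rg)
E
```

```text
shift cm (tool) [-3.31 -4.92 12.85] | 14.15 turn [ 0.003 -0.     0.002] 0.0
shift cm (tool) [-3.32 -4.94 22.85] | 23.62 turn [ 0.003 -0.     0.002] 0.0
```

Call:
jog_arm --increments "-0.2 -0.4 1 0 0 0 0.4;-0.5 -0.8 2 0 0 0 0.4;-0.6 -0.9 2.2 0 0 0 0.4;-0.6 -0.9 2.2 0 0 0 0.4;-0.6 -0.9 2.2 0 0 0 0.4;-0.5 -0.7 2 0 0 0 0.4;-0.3 -0.3 1.2 0 0 0 0.4;0 0 0 0 0 0 0.4"

```text
clock: 2.6
eef_pos: [473.9, -346.9, 79.9]
tcp_rot: [-3.138, -0.767, 0.176]
contact_force: [-0.5, 0.1, -0.4]
opening: 0.702
```

```bash
python3 - <<'E'
from go import *
log(); snap('wrist','w2.png'); need([542.8,-337.8,10.4])
E
```

```text
2.6 q [-1.073  0.448  2.154  1.298  0.755 -0.774] p [ 473.9 -346.9   79.9] rpy [-3.138 -0.767  0.176] F [-0.5  0.1 -0.4] o 0.702
shift cm (tool) [0.11 0.25 9.9 ] | 9.9 turn [0. 0. 0.] 0.0
```

View pics/w2.png

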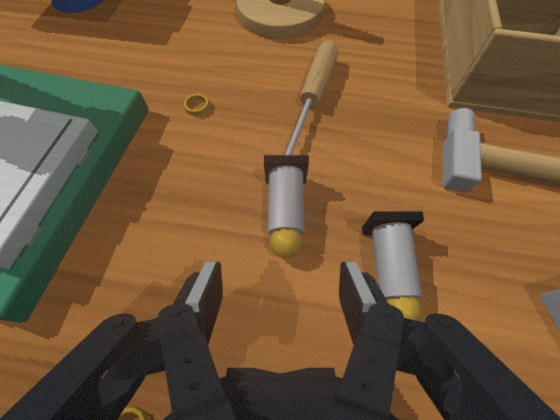

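Call:
jog_arm --increments "0 0.05 1.5 0 0 0 0.4;0 0.05 2 0 0 0 0.4;0 0.05 2 0 0 0 0.4;0.05 0.05 2 0 0 0 0.4;0.05 0.05 1.5 0 0 0 0.4;0 0 0.8 0 0 0 0.4;0 0 0 0 0 0 0.4;0 0 0 0 0 0 0.4"

```text
clock: 3.45
eef_pos: [541.8, -339.5, 12.5]
tcp_rot: [3.141, -0.77, 0.177]
contact_force: [-0.4, -0.6, 0.4]
opening: 0.701
```

```bash
python3 - <<'E'
from go import *
log(); snap('wrist','w3.png'); need([542.8,-337.8,10.4])
E
```

```text
3.45 q [-0.941  0.615  2.101  1.542  0.677 -0.938] p [ 541.8 -339.5   12.5] rpy [ 3.141 -0.77   0.177] F [-0.4 -0.6  0.4] o 0.701
shift cm (tool) [-0.05 -0.16  0.25] | 0.3 turn [0. 0. 0.] 0.0
```

View pics/w3.png

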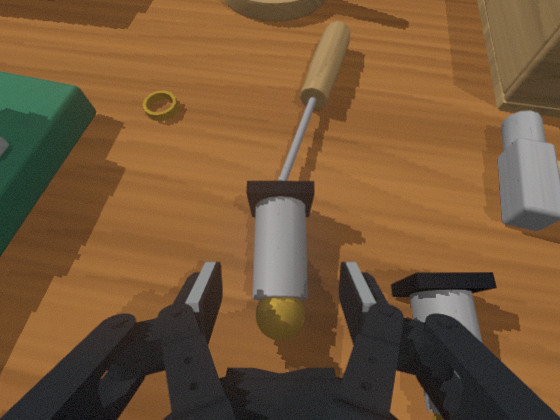

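Call:
jog_arm --increments "0 -0.1 0.2 0 0 0 0.1;0 0 0 0 0 0 -0.2;0 0 0 0 0 0 -1;0 0 0 0 0 0 -1;0 0 0 0 0 0 -1;0 0 0 0 0 0 -1;0 0 0 0 0 0 -1;0 0 0 0 0 0 -1" --squeeze 60

```text
clock: 4.3
eef_pos: [543.9, -338.3, 12.0]
tcp_rot: [3.141, -0.773, 0.178]
contact_force: [-3.2, 0.6, 11.8]
opening: -0.001
```

```bash
python3 - <<'E'
from go import *
import plan
log(); snap('wrist','w4.png')
s=r.sense(); Rg=Ro.from_euler('xyz',s['tcp_rot']).as_matrix()
for g in (-90,-75):
    Rp=plan.upright(Rg,np.radians(g)); print(Rp[:,2], (Ro.from_matrix(Rg).inv()*Ro.from_matrix(Rp)).as_rotvec())
E
```

```text
4.3 q [-0.937  0.618  2.102  1.551  0.677 -0.944] p [ 543.9 -338.3   12. ] rpy [ 3.141 -0.773  0.178] F [-3.2  0.6 11.8] o -0.001
[ 1.74597651e-04  7.62894427e-01 -6.46523057e-01] [ 0.09163903 -1.16734331  1.90366035]
[-0.19728296  0.73694462 -0.64652306] [ 0.07890746 -1.30150431  1.63181584]
```

View pics/w4.png

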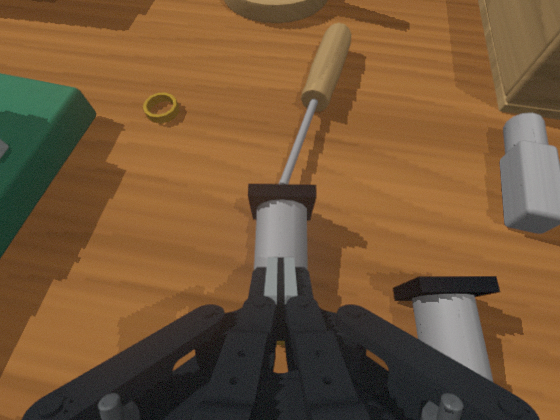

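```bash
python3 - <<'E'
from go import *
s=r.sense(); R=Ro.from_euler('xyz',s['tcp_rot']); c=cam('wrist')
for d in(0,-19,-40): print(d,proj(c,[s['eef_pos']+R.apply([0,0,d])]).round(1))
from meas import awards
awards('pics/w4.png',c,[(240,190,320,345)])
snap('scene','s4.png'); im=cv2.imread('pics/s4.png'); cv2.imwrite('pics/s4c.png',cv2.resize(im[130:280,100:260],None,fx=4,fy=4))
p=plane(c,[[282,200]],33); print(p, 'col/foot junction top'); print(plane(c,[[282,186]],40))
E
```

```text
0 [[279.7 245.8]]
-19 [[279.6 259.7]]
-40 [[279.6 278.7]]Traceback (most recent call last):
  File "<stdin>", line 5, in <module>
  File "meas.py", line 10, in awards
    k,l,st,ce=cv2.connectedComponentsWithStats(m); i=1+st[1:,4].argmax()
                                                       ~~~~~~~~~~~~~~~^^
ValueError: attempt to get argmax of an empty sequence
```

```bash
python3 - <<'E'
from go import *
s=r.sense(); R=Ro.from_euler('xyz',s['tcp_rot']); c=cam('wrist')
for d in(0,-10,-19): print(d,proj(c,[s['eef_pos']+R.apply([11,0,d]),s['eef_pos']+R.apply([-11,0,d])]).round(1))
o,_=ray(c,[[0,0]]); print(R.inv().apply(o-s['eef_pos']))
print(plane(c,[[282,200]],33),plane(c,[[282,186]],40))
snap('scene','s4.png'); im=cv2.imread('pics/s4.png'); cv2.imwrite('pics/s4c.png',cv2.resize(im[130:280,100:260],None,fx=4,fy=4))
E
```

```text
0 [[279.7 229.6]
 [279.7 261.5]]
-10 [[279.6 235.8]
 [279.7 269.1]]
-19 [[279.6 242. ]
 [279.6 276.6]]
[  80.85422682    0.32050182 -177.19054382]
[[ 565.39085982 -335.9270675    33.        ]] [[ 570.88043361 -334.92086918   40.        ]]
```

View pics/s4c.png

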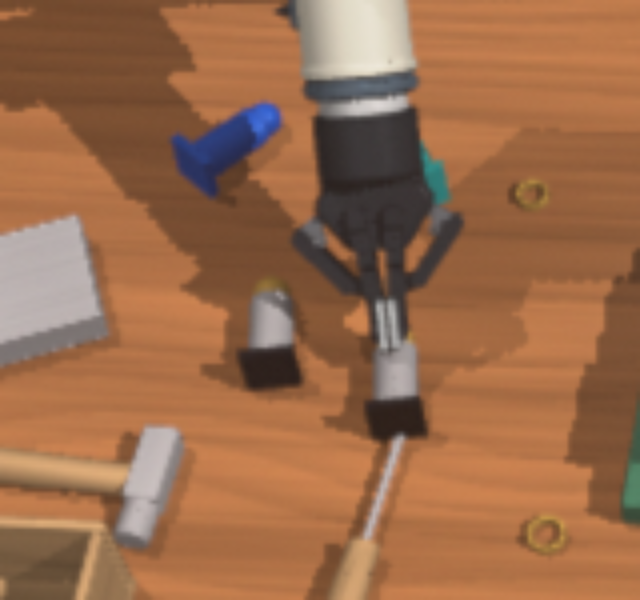

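```bash
python3 - <<'E'
from go import *
s=r.sense(); R=Ro.from_euler('xyz',s['tcp_rot']); c=cam('scene')
for d in(0,-20,-40): print(d,((proj(c,[s['eef_pos']+R.apply([0,0,d])])-[100,130])*4).round(0))
p=cam('wrist')
im=cv2.imread('pics/w4.png'); cv2.imwrite('pics/w4c.png',cv2.resize(im[170:370,180:380],None,fx=3,fy=3,interpolation=3))
# start picture: tips
im=cv2.imread('pics/w3.png'); cv2.imwrite('pics/w3c.png',cv2.resize(im[170:370,180:380],None,fx=3,fy=3,interpolation=3))
E
```

```text
0 [[394. 393.]]
-20 [[391. 366.]]
-40 [[388. 340.]]
```

View pics/w4c.png

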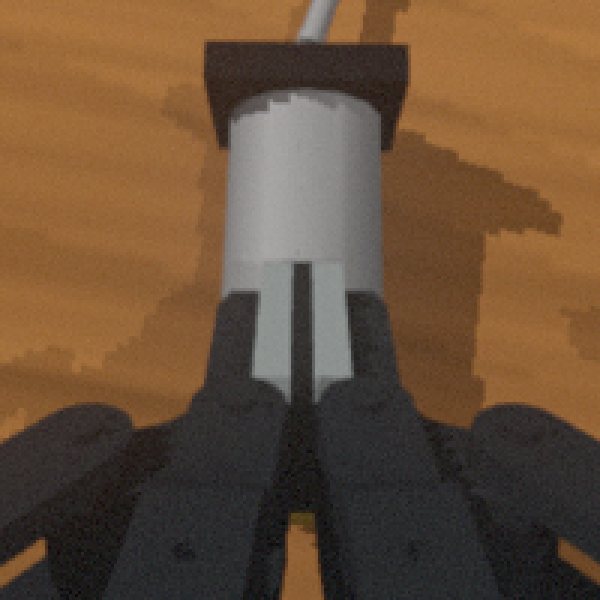

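View pics/w3c.png

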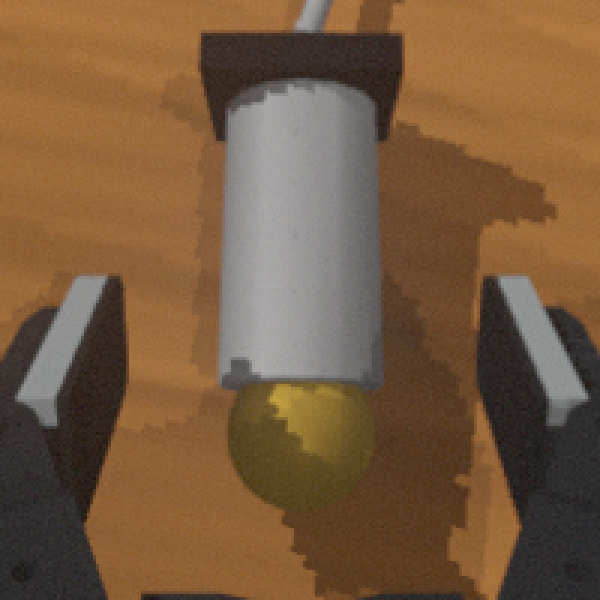

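Call:
jog_arm --increments "0 0 -1 0 0 0 -1;0 0 -1.5 0 0 0 -1;0 0 -1.5 0 0 0 -1;0 0 -1 0 0 0 -1;0 0 0 0 0 0 -1;0 0 0 0 0 0 -1;0 0 0 0 0 0 -1;0 0 0 0 0 0 -1"

```text
clock: 5.2
eef_pos: [508.9, -343.9, 45.8]
tcp_rot: [-3.141, -0.77, 0.177]
contact_force: [0.2, -0.2, -0.2]
opening: 0.001
```

```bash
python3 - <<'E'
from go import *
s=log(); snap('wrist','w5.png');snap('scene','s5.png'); R=Ro.from_euler('xyz',s['tcp_rot']); c=cam('wrist')
for d in(0,-20,-40): print(d,proj(c,[s['eef_pos']+R.apply([a,0,d]) for a in(11,0,-11)]).round(1).tolist(), proj(cam('scene'),[s['eef_pos']+R.apply([0,0,d])]).round(1))
im=cv2.imread('pics/w5.png'); cv2.imwrite('pics/w5c.png',cv2.resize(im[170:370,180:380],None,fx=3,fy=3,interpolation=3))
im=cv2.imread('pics/s5.png'); cv2.imwrite('pics/s5c.png',cv2.resize(im[160:240,160:240],None,fx=7,fy=7,interpolation=3))
E
```

```text
5.2 q [-1.004  0.534  2.132  1.425  0.709 -0.86 ] p [ 508.9 -343.9   45.8] rpy [-3.141 -0.77   0.177] F [ 0.2 -0.2 -0.2] o 0.001
0 [[279.7, 229.6], [279.7, 245.9], [279.7, 261.5]] [[196.9 211.8]]
-20 [[279.6, 242.8], [279.6, 260.5], [279.7, 277.5]] [[196.1 205.1]]
-40 [[279.6, 259.2], [279.6, 278.7], [279.6, 297.4]] [[195.3 198.4]]
```

View pics/w5c.png

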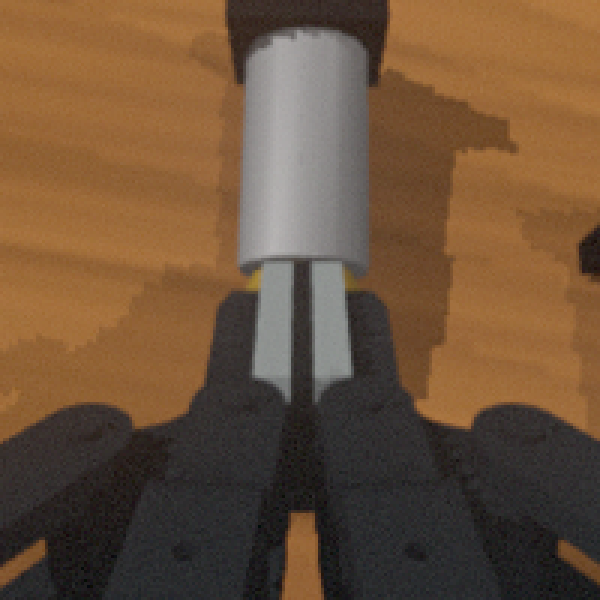

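View pics/s5c.png

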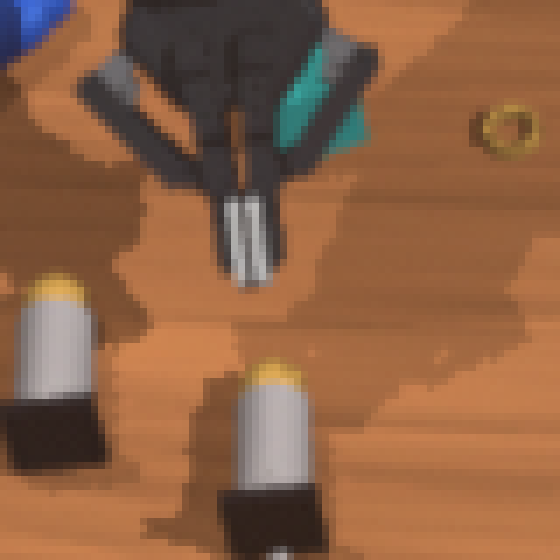

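```bash
python3 - <<'E'
from go import *
need([568.9,-333.2,-16.8])
E
```

```text
shift cm (tool) [0.01 0.01 8.74] | 8.74 turn [0. 0. 0.] 0.0
```

Call:
jog_arm --increments "0 0 0 0 0 0 0.4;0 0 0 0 0 0 0.4;0 0 0 0 0 0 0.4;0 0 1 0 0 0 0.4;0 0 1.6 0 0 0 0.4;0 0 1.6 0 0 0 0.4;0 0 1.6 0 0 0 0.4;0 0 1 0 0 0 0.4"

```text
clock: 6.1
eef_pos: [556.1, -335.3, -3.8]
tcp_rot: [-3.141, -0.769, 0.177]
contact_force: [-0.0, -0.4, 0.6]
opening: 0.703
```

```bash
python3 - <<'E'
from go import *
log();need([568.9,-333.2,-16.8])
snap('wrist','w6.png')
E
```

```text
6.1 q [-0.912  0.653  2.088  1.597  0.665 -0.975] p [ 556.1 -335.3   -3.8] rpy [-3.141 -0.769  0.177] F [-0.  -0.4  0.6] o 0.703
shift cm (tool) [0.03 0.02 1.84] | 1.84 turn [0. 0. 0.] 0.0
```

View pics/w6.png

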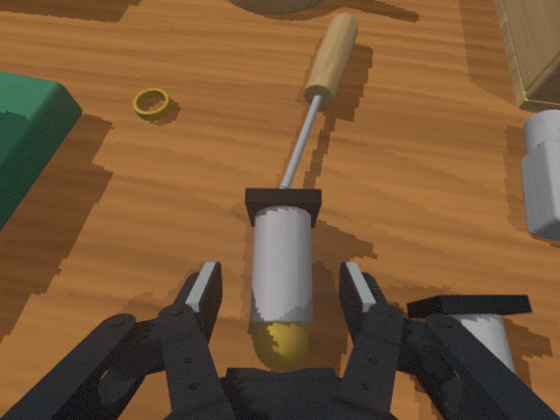

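Call:
jog_arm --increments "0 0 0.8 0 0 0 0.4;0 0 0.7 0 0 0 0.4;0 0 0 0 0 0 0.2;0 0 0 0 0 0 -0.1;0 0 0 0 0 0 -1;0 0 0 0 0 0 -1;0 0 0 0 0 0 -1;0 0 0 0 0 0 -1"

```text
clock: 6.95
eef_pos: [565.8, -334.3, -12.8]
tcp_rot: [3.141, -0.771, 0.177]
contact_force: [-2.9, 0.3, 5.5]
opening: 0.358
```

```bash
python3 - <<'E'
from go import *
log()
snap('wrist','w7.png')
E
```

```text
6.95 q [-0.895  0.675  2.077  1.63   0.659 -0.995] p [ 565.8 -334.3  -12.8] rpy [ 3.141 -0.771  0.177] F [-2.9  0.3  5.5] o 0.358
```

View pics/w7.png

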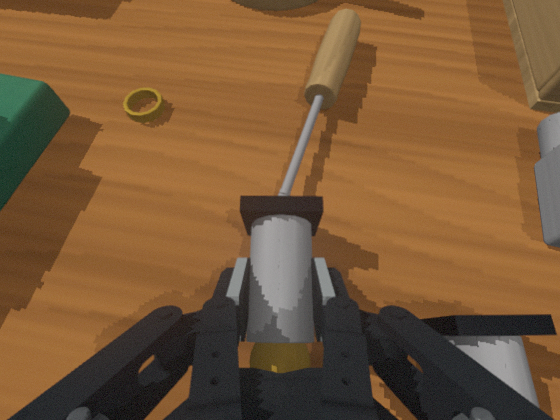

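```bash
cat > path.py <<'E'
from go import *
import plan
def tool_award(s,org,Aw):
    R=Ro.from_euler('xyz',s['tcp_rot']).as_matrix(); return R.T@(np.array(org)-s['eef_pos']), R.T@Aw   # origin & axes of award in tool
def rows(s,waypts,Rs,off,N,ik=True):
    """move point `off` (tool frame) along waypts [(pos,...)] with rotations; prints rows"""
    pass
E
python3 - <<'E'
from path import *
s=r.sense(); R0=Ro.from_euler('xyz',s['tcp_rot'])
org=np.array([576.8,-331.7,20]); p,Aa=tool_award(s,org,plan.A); np.savez('hold.npz',p=p,A=Aa); print('org in tool',p.round(1)); print(Aa.round(2))
mid=p+Aa@[0,0,45]  # point on award axis
Rp=Ro.from_matrix(plan.upright(R0.as_matrix(),np.radians(-90))); w=(R0.inv()*Rp).as_rotvec(); print('w',w.round(3))
m0=s['eef_pos']+R0.apply(mid); m1=np.array([510.6,-9,52+60+45.])
N=17; x0=s['eef_pos']; q=s['qpos']
ws=np.r_[0,np.cumsum(np.r_[np.zeros(3),np.ones(N-3)])]/(N-3)
ts=np.r_[0,0,0,0,np.linspace(0,1,N-2)[1:]]; 
Rc=R0; 
for k in range(1,N+1):
    f=max(0,(k-3)/(N-3)); Rk=R0*Ro.from_rotvec(w*f)
    up=min(1,k/8); m=m0+np.array([(m1-m0)[0]*f,(m1-m0)[1]*f,0]); m[2]=m0[2]+(m1[2]-m0[2]+20)*up-(20*f)
    x=m-Rk.apply(mid); d=Rc.inv().apply(x-x0)/10
    b=plan.ik(x,Rk,q,6); 
    print(k,d.round(2),(Rc.inv()*Rk).as_rotvec().round(3),'x',x.round(0), None if b is None else (b[0].round(2),b[1].round(2)))
    if b: q=b[1]
    x0=x;Rc=Rk
E
```

```text
org in tool [ 31.   -0.6 -15.7]
[[ 0.64  0.   -0.76]
 [ 0.   -1.   -0.  ]
 [-0.76  0.   -0.64]]
w [ 0.096 -1.168  1.903]
1 [ 1.39  0.   -1.44] [0. 0. 0.] x [ 566. -334.    7.] (np.float64(0.06), array([-0.89,  0.63,  2.08,  1.58,  0.66, -0.93]))
2 [ 1.39  0.   -1.44] [0. 0. 0.] x [ 566. -334.   27.] (np.float64(0.07), array([-0.89,  0.59,  2.08,  1.53,  0.66, -0.87]))
3 [ 1.39  0.   -1.44] [0. 0. 0.] x [ 566. -334.   47.] (np.float64(0.07), array([-0.89,  0.55,  2.08,  1.47,  0.66, -0.8 ]))
4 [ 1.1  -2.36 -1.14] [ 0.007 -0.083  0.136] x [ 562. -311.   63.] (np.float64(0.37), array([-0.83,  0.47,  2.08,  1.3 ,  0.6 , -0.43]))
5 [ 0.67 -2.54 -1.23] [ 0.007 -0.083  0.136] x [ 557. -287.   79.] (np.float64(0.41), array([-0.77,  0.41,  2.07,  1.07,  0.59, -0.02]))
6 [ 0.21 -2.66 -1.28] [ 0.007 -0.083  0.136] x [ 552. -263.   96.] (np.float64(0.4), array([-0.72,  0.36,  2.04,  0.85,  0.62,  0.38]))
7 [-0.27 -2.72 -1.29] [ 0.007 -0.083  0.136] x [ 548. -238.  112.] (np.float64(0.34), array([-0.67,  0.33,  2.01,  0.68,  0.7 ,  0.72]))
8 [-0.74 -2.71 -1.26] [ 0.007 -0.083  0.136] x [ 543. -21
[... 603 characters left out ...]
87,  0.52,  1.09,  1.68]))
13 [-2.15 -1.05  1.19] [ 0.007 -0.083  0.136] x [521. -83. 123.] (np.float64(0.13), array([-0.51,  0.42,  1.86,  0.55,  1.15,  1.8 ]))
14 [-2.17 -0.8   1.35] [ 0.007 -0.083  0.136] x [517. -57. 123.] (np.float64(0.12), array([-0.5 ,  0.46,  1.85,  0.6 ,  1.21,  1.92]))
15 [-2.15 -0.55  1.5 ] [ 0.007 -0.083  0.136] x [514. -30. 124.] (np.float64(0.11), array([-0.49,  0.49,  1.85,  0.65,  1.25,  2.03]))
16 [-2.07 -0.3   1.65] [ 0.007 -0.083  0.136] x [512.  -3. 124.] (np.float64(0.1), array([-0.49,  0.52,  1.86,  0.71,  1.29,  2.12]))
17 [-1.95 -0.07  1.79] [ 0.007 -0.083  0.136] x [510.  23. 126.] (np.float64(0.09), array([-0.48,  0.55,  1.88,  0.77,  1.32,  2.22]))
```

Call:
jog_arm --increments "0 0 0 0 0 0 -1;0.5 0 -0.5 0 0 0 -1;1.1 0 -1.1 0 0 0 -1;1.4 0 -1.4 0 0 0 -1;1.4 0 -1.4 0 0 0 -1;1.4 0 -1.4 0 0 0 -1;1.4 0 -1.4 0 0 0 -1;1.4 0 -1.4 0 0 0 -1" --squeeze 90

```text
clock: 7.8
eef_pos: [566.9, -333.3, 108.7]
tcp_rot: [-3.141, -0.769, 0.176]
contact_force: [0.6, 0.1, -2.0]
opening: 0.345
```

```bash
python3 - <<'E'
from go import *
log()
snap('wrist','w8.png')
E
```

```text
7.8 q [-0.891  0.432  2.063  1.304  0.683 -0.579] p [ 566.9 -333.3  108.7] rpy [-3.141 -0.769  0.176] F [ 0.6  0.1 -2. ] o 0.345
```

View pics/w8.png

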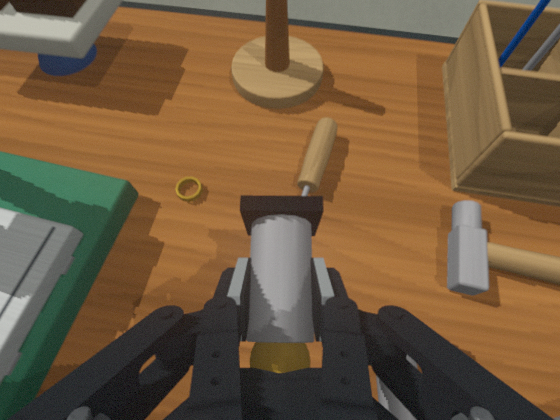

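```bash
cat > path.py <<'E'
from go import *
import plan
def path(m1,Rp,off,N,lift=0,show=None,ikc=True):
    s=r.sense(); R0=Ro.from_euler('xyz',s['tcp_rot']); off=np.array(off,float)
    w=(R0.inv()*Rp).as_rotvec(); print('total w',w.round(3),np.linalg.norm(w).round(2))
    m0=s['eef_pos']+R0.apply(off); x0=s['eef_pos']; q=s['qpos']; Rc=R0
    for k in range(1,N+1):
        f=k/N; Rk=R0*Ro.from_rotvec(w*f); m=m0+(np.array(m1)-m0)*f; m[2]+=lift*np.sin(np.pi*f)
        x=m-Rk.apply(off); d=Rc.inv().apply(x-x0)/10
        b=plan.ik(x,Rk,q,1) if ikc else None
        if show is None or k<=show: print(k,d.round(2),(Rc.inv()*Rk).as_rotvec().round(3),'x',x.round(0), None if b is None else (b[0].round(2),b[1].round(2)))
        if b: q=b[1]
        x0=x;Rc=Rk
E
python3 - <<'E'
from path import *
h=np.load('hold.npz'); s=r.sense(); R0=Ro.from_euler('xyz',s['tcp_rot'])
Aw=plan.A
Rp=Ro.from_euler('z',-np.pi/2)*Ro.from_matrix(h['A'].T)
off=h['p']+h['A']@[0,0,45]
path([510.6,-9,52+40+45],Rp,off,24,15)
E
```

```text
total w [ 0.096 -1.169  1.904] 2.24
1 [ 0.   -1.37 -0.02] [ 0.004 -0.049  0.079] x [ 566. -321.  112.] (np.float64(0.18), array([-0.86,  0.4 ,  2.06,  1.22,  0.65, -0.39]))
2 [-0.11 -1.39 -0.02] [ 0.004 -0.049  0.079] x [ 563. -307.  112.] (np.float64(0.2), array([-0.82,  0.38,  2.06,  1.12,  0.63, -0.19]))
3 [-0.23 -1.39 -0.01] [ 0.004 -0.049  0.079] x [ 560. -293.  113.] (np.float64(0.2), array([-0.79,  0.36,  2.05,  1.02,  0.62,  0.01]))
4 [-0.34 -1.38  0.01] [ 0.004 -0.049  0.079] x [ 558. -279.  113.] (np.float64(0.2), array([-0.75,  0.34,  2.04,  0.92,  0.63,  0.21]))
5 [-0.46 -1.37  0.03] [ 0.004 -0.049  0.079] x [ 555. -265.  113.] (np.float64(0.19), array([-0.72,  0.33,  2.03,  0.82,  0.64,  0.4 ]))
6 [-0.57 -1.34  0.06] [ 0.004 -0.049  0.079] x [ 552. -251.  113.] (np.float64(0.18), array([-0.69,  0.33,  2.02,  0.74,  0.67,  0.58]))
7 [-0.68 -1.3   0.1 ] [ 0.004 -0.049  0.079] x [ 549. -236.  113.] (np.float64(0.16), array([-0.66,  0.32,  2.  ,  0.67,  0.71,  0.75]))
8 [-0.78 -1.26  0.15] [ 0.004 -0.049  0.079] x [ 546. -222.  113.] (np.float64(0.15), array([-0.64,  0.33,  
[... 1510 characters left out ...]
6,  0.61,  1.19,  1.91]))
20 [-1.2  -0.27  0.97] [ 0.004 -0.049  0.079] x [516. -39. 108.] (np.float64(0.06), array([-0.5 ,  0.5 ,  1.86,  0.64,  1.21,  1.97]))
21 [-1.16 -0.19  1.02] [ 0.004 -0.049  0.079] x [514. -23. 108.] (np.float64(0.06), array([-0.49,  0.52,  1.86,  0.67,  1.24,  2.03]))
22 [-1.12 -0.11  1.08] [ 0.004 -0.049  0.079] x [513.  -8. 107.] (np.float64(0.06), array([-0.49,  0.54,  1.86,  0.7 ,  1.26,  2.09]))
23 [-1.07 -0.03  1.12] [ 0.004 -0.049  0.079] x [511.   8. 106.] (np.float64(0.05), array([-0.49,  0.56,  1.87,  0.74,  1.28,  2.14]))
24 [-1.01  0.04  1.17] [ 0.004 -0.049  0.079] x [510.  23. 106.] (np.float64(0.05), array([-0.48,  0.58,  1.88,  0.78,  1.29,  2.19]))
```

Call:
jog_arm --increments "0 -1.4 0 0.004 -0.049 0.079 -1;-0.1 -1.4 0 0.004 -0.049 0.079 -1;-0.2 -1.4 0 0.004 -0.049 0.079 -1;-0.3 -1.4 0 0.004 -0.049 0.079 -1;-0.5 -1.4 0 0.004 -0.049 0.079 -1;-0.6 -1.3 0.1 0.004 -0.049 0.079 -1;-0.7 -1.3 0.1 0.004 -0.049 0.079 -1;-0.8 -1.3 0.1 0.004 -0.049 0.079 -1"

```text
clock: 8.65
eef_pos: [544.2, -219.1, 109.4]
tcp_rot: [-2.782, -0.248, -0.453]
contact_force: [0.0, 0.6, -3.2]
opening: 0.342
```

Call:
jog_arm --increments "-0.9 -1.2 0.2 0.004 -0.049 0.079 -1;-1 -1.1 0.3 0.004 -0.049 0.079 -1;-1 -1.1 0.3 0.004 -0.049 0.079 -1;-1.1 -1 0.4 0.004 -0.049 0.079 -1;-1.2 -0.9 0.5 0.004 -0.049 0.079 -1;-1.2 -0.8 0.5 0.004 -0.049 0.079 -1;-1.2 -0.7 0.6 0.004 -0.049 0.079 -1;-1.2 -0.6 0.7 0.004 -0.049 0.079 -1"

```text
clock: 9.45
eef_pos: [522.1, -99.3, 107.4]
tcp_rot: [-2.773, 0.353, -0.898]
contact_force: [0.2, 0.4, -2.8]
opening: 0.338
```

```bash
cat > t1.py <<'E'
from path import *
import sys
log()
h=np.load('hold.npz')
Rp=Ro.from_euler('z',-np.pi/2)*Ro.from_matrix(h['A'].T)
off=h['p']+h['A']@[0,0,45]
path([510.6,-9,52+float(sys.argv[1])+45],Rp,off,int(sys.argv[2]),0)
E
python3 t1.py 40 8
```

```text
9.45 q [-0.519  0.428  1.872  0.536  1.094  1.704] p [522.1 -99.3 107.4] rpy [-2.773  0.353 -0.898] F [ 0.2  0.4 -2.8] o 0.338
total w [ 0.039 -0.384  0.634] 0.74
1 [-1.22 -0.55  0.77] [ 0.005 -0.048  0.079] x [520. -84. 107.] (np.float64(0.07), array([-0.51,  0.45,  1.86,  0.56,  1.13,  1.78]))
2 [-1.22 -0.47  0.82] [ 0.005 -0.048  0.079] x [518. -69. 106.] (np.float64(0.07), array([-0.51,  0.47,  1.86,  0.58,  1.16,  1.84]))
3 [-1.21 -0.38  0.87] [ 0.005 -0.048  0.079] x [516. -53. 106.] (np.float64(0.06), array([-0.5 ,  0.48,  1.86,  0.61,  1.19,  1.91]))
4 [-1.2  -0.3   0.92] [ 0.005 -0.048  0.079] x [515. -38. 106.] (np.float64(0.06), array([-0.5 ,  0.5 ,  1.86,  0.64,  1.21,  1.97]))
5 [-1.17 -0.22  0.97] [ 0.005 -0.048  0.079] x [513. -23. 105.] (np.float64(0.06), array([-0.49,  0.52,  1.86,  0.67,  1.24,  2.03]))
6 [-1.14 -0.14  1.02] [ 0.005 -0.048  0.079] x [512.  -7. 105.] (np.float64(0.06), array([-0.49,  0.54,  1.86,  0.7 ,  1.26,  2.09]))
7 [-1.1  -0.07  1.06] [ 0.005 -0.048  0.079] x [511.   8. 105.] (np.float64(0.05), array([-0.49,  0.56,  1.87,  0.74,  1.27,  2.14]))
8 [-1.05  0.01  1.1 ] [ 0.005 -0.048  0.079] x [510.  23. 106.] (np.float64(0.05), array([-0.48,  0.58,  1.88,  0.78,  1.29,  2.19]))
```

Tracking the plan well.

Call:
jog_arm --increments "-1.2 -0.5 0.8 0.005 -0.048 0.079 -1;-1.2 -0.5 0.8 0.005 -0.048 0.079 -1;-1.2 -0.4 0.9 0.005 -0.048 0.079 -1;-1.2 -0.3 0.9 0.005 -0.048 0.079 -1;-1.2 -0.2 1 0.005 -0.048 0.079 -1;-1.1 -0.1 1 0.005 -0.048 0.079 -1;-1.1 -0.1 1 0.005 -0.048 0.079 -1;-1 0 1.1 0.005 -0.048 0.079 -1"

```text
clock: 10.25
eef_pos: [510.2, 21.4, 104.7]
tcp_rot: [-3.137, 0.87, -1.567]
contact_force: [-0.7, -0.5, -3.4]
opening: 0.347
```

```bash
python3 t1.py 3 4; python3 - <<'E'
from h import *
snap('scene','s6.png'); snap('wrist','w9.png'); im=cv2.imread('pics/s6.png'); cv2.imwrite('pics/s6c.png',cv2.resize(im[110:290,220:420],None,fx=3.3,fy=3.3,interpolation=3))
E
```

```text
10.25 q [-0.485  0.578  1.884  0.782  1.288  2.185] p [510.2  21.4 104.7] rpy [-3.137  0.87  -1.567] F [-0.7 -0.5 -3.4] o 0.347
total w [-0.001 -0.001  0.002] 0.0
1 [0.67 0.01 0.61] [-0. -0.  0.] x [510.  22.  96.] (np.float64(0.02), array([-0.48,  0.59,  1.88,  0.79,  1.28,  2.17]))
2 [0.67 0.01 0.61] [-0. -0.  0.] x [510.  22.  87.] (np.float64(0.02), array([-0.48,  0.61,  1.89,  0.79,  1.27,  2.16]))
3 [0.67 0.01 0.61] [-0. -0.  0.] x [510.  23.  78.] (np.float64(0.02), array([-0.48,  0.63,  1.89,  0.79,  1.25,  2.15]))
4 [0.67 0.01 0.61] [-0. -0.  0.] x [510.  23.  69.] (np.float64(0.02), array([-0.48,  0.64,  1.89,  0.8 ,  1.24,  2.14]))
```

View pics/s6c.png

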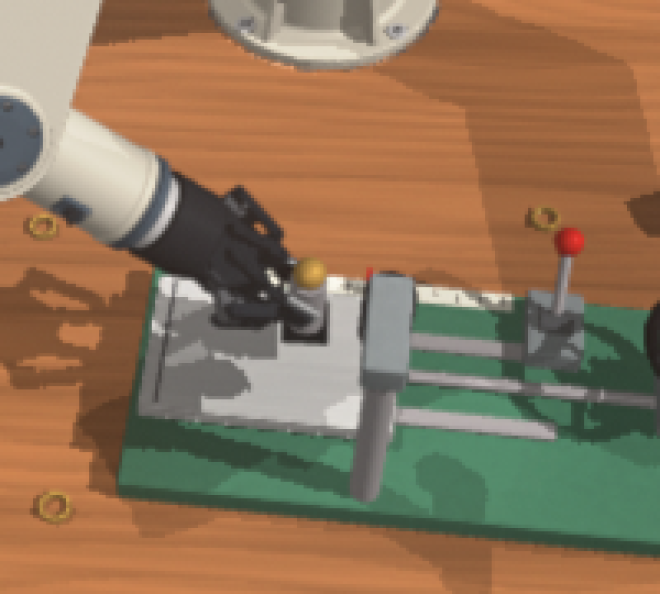

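View pics/w9.png

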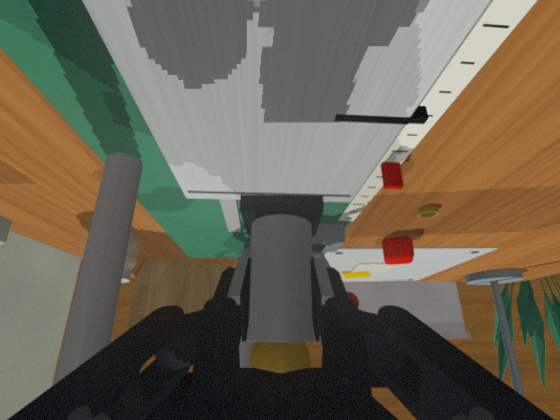

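Call:
jog_arm --increments "0.3 0 0.3 0 0 0 -1;0.6 0 0.5 0 0 0 -1;0.6 0 0.5 0 0 0 -1;0.5 0 0.5 0 0 0 -1;0.4 0 0.4 0 0 0 -1;0.2 0 0.2 0 0 0 -1;0 0 0 0 0 0 -1;0 0 0 0 0 0 -1"

```text
clock: 11.15
eef_pos: [510.5, 22.4, 70.0]
tcp_rot: [-3.133, 0.868, -1.562]
contact_force: [0.1, -0.4, -3.4]
opening: 0.343
```

```bash
python3 t1.py 0 2; python3 - <<'E'
from h import *
snap('scene','s7.png'); im=cv2.imread('pics/s7.png'); cv2.imwrite('pics/s7c.png',cv2.resize(im[160:270,240:370],None,fx=5,fy=5,interpolation=3))
E
```

```text
11.15 q [-0.483  0.635  1.89   0.796  1.242  2.136] p [510.5  22.4  70. ] rpy [-3.133  0.868 -1.562] F [ 0.1 -0.4 -3.4] o 0.343
total w [-0.001 -0.002  0.005] 0.01
1 [0.15 0.03 0.17] [-0.001 -0.001  0.003] x [510.  23.  68.] (np.float64(0.01), array([-0.48,  0.64,  1.89,  0.8 ,  1.24,  2.14]))
2 [0.15 0.03 0.17] [-0.001 -0.001  0.003] x [510.  23.  66.] (np.float64(0.0), array([-0.48,  0.64,  1.89,  0.8 ,  1.24,  2.14]))
```

View pics/s7c.png

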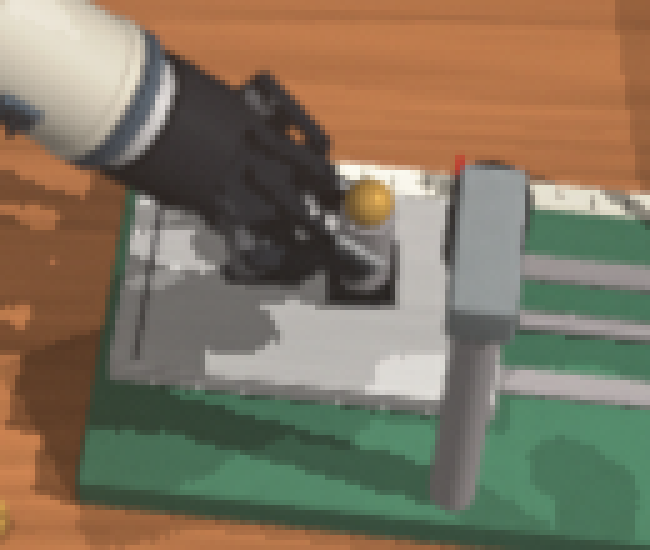

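Call:
jog_arm --increments "0.1 0 0.09 0 0 0 -1;0.1 0 0.09 0 0 0 -1;0.1 0 0.09 0 0 0 -1;0 0 0 0 0 0 -1;0 0 0 0 0 0 -1;0 0 0 0 0 0 -1;0 0 0 0 0 0 -1;0 0 0 0 0 0 -1"

```text
clock: 12.0
eef_pos: [510.5, 22.5, 66.0]
tcp_rot: [-3.133, 0.868, -1.562]
contact_force: [0.0, 0.3, -2.8]
opening: 0.344
```

Call:
jog_arm --increments "0.1 0 0.09 0 0 0 -1;0.1 0 0.09 0 0 0 -1;0 0 0 0 0 0 -1;0 0 0 0 0 0 -1;0 0 0 0 0 0 -1;0 0 0 0 0 0 -1;0 0 0 0 0 0 -1;0 0 0 0 0 0 -1"

```text
clock: 12.8
eef_pos: [510.5, 22.6, 63.3]
tcp_rot: [-3.134, 0.868, -1.562]
contact_force: [0.7, -0.6, -3.3]
opening: 0.346
```

Call:
jog_arm --increments "0.08 0 0.07 0 0 0 -1;0 0 0 0 0 0 -1;0.08 0 0.07 0 0 0 -1;0 0 0 0 0 0 -1;0 0 0 0 0 0 -1;0 0 0 0 0 0 -1;0 0 0 0 0 0 -1;0 0 0 0 0 0 -1"

```text
clock: 13.6
eef_pos: [510.5, 22.7, 62.3]
tcp_rot: [-3.133, 0.87, -1.561]
contact_force: [-2.9, -4.5, 8.7]
opening: 0.342
```

```bash
python3 - <<'E'
from h import *
log(); snap('top','t7.png'); snap('wrist','w10.png'); im=cv2.imread('pics/t7.png'); cv2.imwrite('pics/t7c.png',cv2.resize(im[160:270,200:330],None,fx=5,fy=5,interpolation=3))
E
```

```text
13.6 q [-0.483  0.649  1.89   0.801  1.233  2.124] p [510.5  22.7  62.3] rpy [-3.133  0.87  -1.561] F [-2.9 -4.5  8.7] o 0.342
```

View pics/t7c.png

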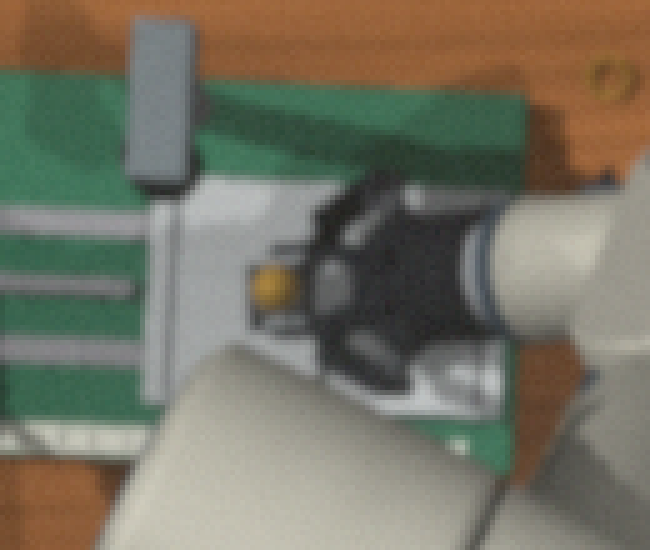

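View pics/w10.png

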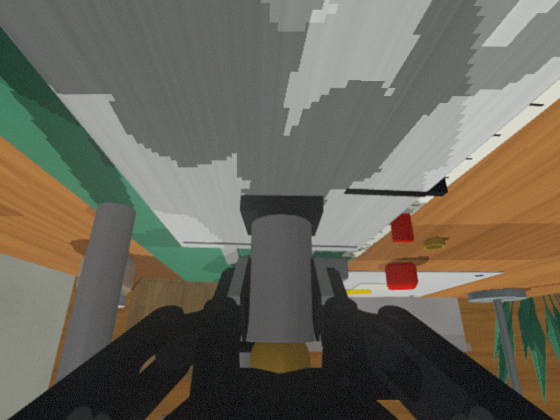

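Call:
jog_arm --increments "-0.04 0 -0.04 0 0 0 -0.2;0 0 0 0 0 0 -0.1;0 0 0 0 0 0 0.1;0 0 0 0 0 0 0.2;0 0 0 0 0 0 0.3;0 0 0 0 0 0 0.3;0 0 0 0 0 0 0.3;0 0 0 0 0 0 0.3"

```text
clock: 14.5
eef_pos: [510.4, 22.6, 61.7]
tcp_rot: [-3.134, 0.868, -1.562]
contact_force: [0.0, -0.2, -0.1]
opening: 0.649
```

```bash
python3 - <<'E'
from h import *
log(); snap('wrist','w11.png')
E
```

```text
14.5 q [-0.483  0.65   1.891  0.8    1.231  2.125] p [510.4  22.6  61.7] rpy [-3.134  0.868 -1.562] F [ 0.  -0.2 -0.1] o 0.649
```

View pics/w11.png

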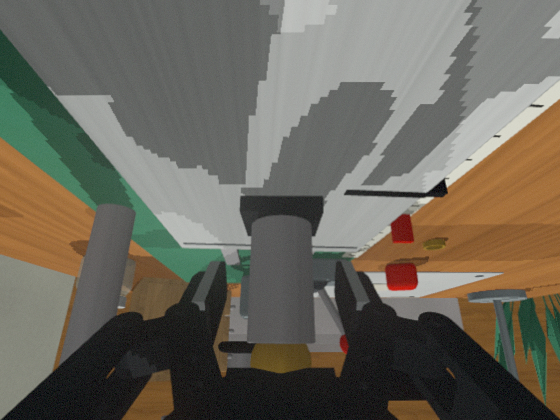

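Standing, released. Retreat along the tool axis.

Call:
jog_arm --increments "0 0 -0.5 0 0 0 0.3;0 0 -1 0 0 0 0.3;0 0 -1.5 0 0 0 0.3;0 0 -2 0 0 0 0.3;0 0 -2.5 0 0 0 0.3;0 0 -2.5 0 0 0 0.3;0 0 -2 0 0 0 0.3;0 0 -1 0 0 0 0.3"

```text
clock: 15.35
eef_pos: [511.0, -79.1, 147.4]
tcp_rot: [-3.13, 0.866, -1.561]
contact_force: [0.2, -0.2, 0.4]
opening: 0.648
```

```bash
python3 - <<'E'
from h import *
log(); snap('wrist','w12.png'); snap('scene','s8.png'); im=cv2.imread('pics/s8.png'); cv2.imwrite('pics/s8c.png',cv2.resize(im[140:270,140:370],None,fx=3.4,fy=3.4,interpolation=3)); snap('top','t8.png')
E
```

```text
15.35 q [-0.626  0.57   1.752  0.674  1.452  2.202] p [511.  -79.1 147.4] rpy [-3.13   0.866 -1.561] F [ 0.2 -0.2  0.4] o 0.648
```

View pics/s8c.png

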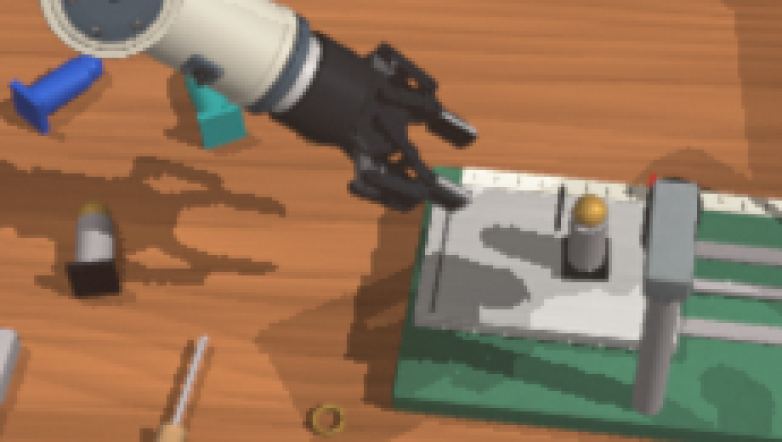

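View pics/t8.png

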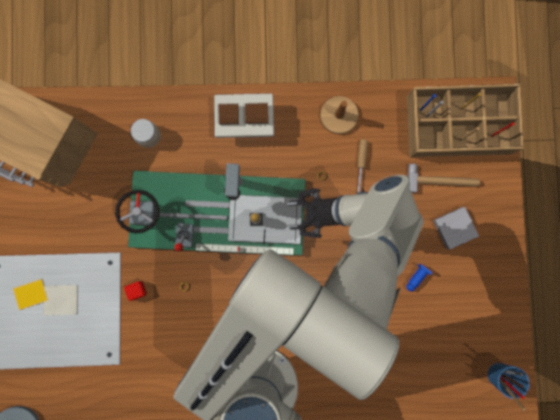

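```bash
cat > t2.py <<'E'
from path import *
import sys
log()
x=np.array(list(map(float,sys.argv[1:4]))); N=int(sys.argv[4])
Rg=Ro.from_matrix(plan.grasp(.77,1)); off=[0,0,-50]
path(x+Rg.apply(off),Rg,off,N,float(sys.argv[5]) if len(sys.argv)>5 else 0)
E
python3 t2.py 443 -448 73 24 20
```

```text
15.5 q [-0.624  0.572  1.755  0.675  1.45   2.202] p [510.4 -77.2 146. ] rpy [-3.133  0.868 -1.562] F [-0.3  0.7 -0.2] o 0.651
total w [-0.098  1.162 -1.899] 2.23
1 [ 1.17  0.44 -1.07] [-0.004  0.048 -0.079] x [506. -93. 144.] (np.float64(0.07), array([-0.63,  0.55,  1.75,  0.64,  1.43,  2.13]))
2 [ 1.19  0.52 -1.01] [-0.004  0.048 -0.079] x [ 502. -109.  142.] (np.float64(0.07), array([-0.64,  0.54,  1.75,  0.6 ,  1.41,  2.06]))
3 [ 1.2   0.6  -0.96] [-0.004  0.048 -0.079] x [ 498. -125.  140.] (np.float64(0.07), array([-0.65,  0.52,  1.76,  0.57,  1.38,  1.99]))
4 [ 1.21  0.68 -0.9 ] [-0.004  0.048 -0.079] x [ 494. -141.  138.] (np.float64(0.07), array([-0.66,  0.5 ,  1.76,  0.54,  1.36,  1.92]))
5 [ 1.2   0.76 -0.84] [-0.004  0.048 -0.079] x [ 491. -157.  136.] (np.float64(0.08), array([-0.67,  0.48,  1.77,  0.52,  1.32,  1.84]))
6 [ 1.19  0.84 -0.77] [-0.004  0.048 -0.079] x [ 487. -173.  133.] (np.float64(0.08), array([-0.68,  0.46,  1.78,  0.5 ,  1.29,  1.76]))
7 [ 1.17  0.93 -0.7 ] [-0.004  0.048 -0.079] x [ 484. -189.  131.] (np.float64(0.08), array([-0.7 ,  0.45,  1.79,  0.4
[... 1660 characters left out ...]
,  0.16]))
20 [-0.02  1.55  0.  ] [-0.004  0.048 -0.079] x [ 452. -391.   89.] (np.float64(0.18), array([-1.06,  0.41,  2.01,  0.87,  0.77, -0.03]))
21 [-0.15  1.52  0.01] [-0.004  0.048 -0.079] x [ 450. -405.   85.] (np.float64(0.18), array([-1.1 ,  0.44,  2.01,  0.95,  0.77, -0.21]))
22 [-0.28  1.49  0.  ] [-0.004  0.048 -0.079] x [ 448. -420.   81.] (np.float64(0.18), array([-1.14,  0.47,  2.01,  1.03,  0.79, -0.39]))
23 [-0.4   1.44 -0.01] [-0.004  0.048 -0.079] x [ 445. -434.   77.] (np.float64(0.17), array([-1.18,  0.5 ,  2.  ,  1.09,  0.82, -0.56]))
24 [-0.51  1.39 -0.04] [-0.004  0.048 -0.079] x [ 443. -448.   73.] (np.float64(0.16), array([-1.22,  0.54,  1.99,  1.14,  0.85, -0.72]))
```

Call:
jog_arm --increments "1.2 0.4 -1.1 -0.004 0.048 -0.079 0.4;1.2 0.5 -1 -0.004 0.048 -0.079 0.4;1.2 0.6 -1 -0.004 0.048 -0.079 0.4;1.2 0.7 -0.9 -0.004 0.048 -0.079 0.4;1.2 0.8 -0.8 -0.004 0.048 -0.079 0.4;1.2 0.8 -0.8 -0.004 0.048 -0.079 0.4;1.2 0.9 -0.7 -0.004 0.048 -0.079 0.4;1.1 1 -0.6 -0.004 0.048 -0.079 0.4"

```text
clock: 16.3
eef_pos: [481.1, -203.7, 127.3]
tcp_rot: [-2.765, 0.346, -0.895]
contact_force: [-0.3, 0.7, 0.3]
opening: 0.697
```

Call:
jog_arm --increments "1.1 1.1 -0.6 -0.004 0.048 -0.079 0.4;1 1.2 -0.5 -0.004 0.048 -0.079 0.4;1 1.2 -0.4 -0.004 0.048 -0.079 0.4;0.9 1.3 -0.3 -0.004 0.048 -0.079 0.4;0.8 1.4 -0.3 -0.004 0.048 -0.079 0.4;0.7 1.4 -0.2 -0.004 0.048 -0.079 0.4;0.6 1.5 -0.2 -0.004 0.048 -0.079 0.4;0.5 1.5 -0.1 -0.004 0.048 -0.079 0.4"

```text
clock: 17.1
eef_pos: [461.2, -329.0, 102.3]
tcp_rot: [-2.776, -0.251, -0.452]
contact_force: [0.9, -0.1, 0.6]
opening: 0.7
```

Call:
jog_arm --increments "0.4 1.5 -0.1 -0.004 0.048 -0.079 0.4;0.2 1.5 0 -0.004 0.048 -0.079 0.4;0.1 1.6 0 -0.004 0.048 -0.079 0.4;0 1.5 0 -0.004 0.048 -0.079 0.4;-0.2 1.5 0 -0.004 0.048 -0.079 0.4;-0.3 1.5 0 -0.004 0.048 -0.079 0.4;-0.4 1.4 0 -0.004 0.048 -0.079 0.4;-0.5 1.4 0 -0.004 0.048 -0.079 0.4"

```text
clock: 17.9
eef_pos: [443.7, -444.7, 70.0]
tcp_rot: [-3.131, -0.765, 0.172]
contact_force: [0.5, -0.3, -1.1]
opening: 0.698
```

```bash
python3 t2.py 443 -448 73 1; python3 - <<'E'
from meas import *
snap('wrist','w13.png')
E
```

```text
17.9 q [-1.212  0.541  1.991  1.138  0.851 -0.712] p [ 443.7 -444.7   70. ] rpy [-3.131 -0.765  0.172] F [ 0.5 -0.3 -1.1] o 0.698
total w [-0.008  0.005 -0.003] 0.01
1 [ 0.11  0.31 -0.3 ] [-0.008  0.005 -0.003] x [ 443. -448.   73.] (np.float64(0.01), array([-1.22,  0.54,  1.99,  1.14,  0.85, -0.72]))
```

View pics/w13.png

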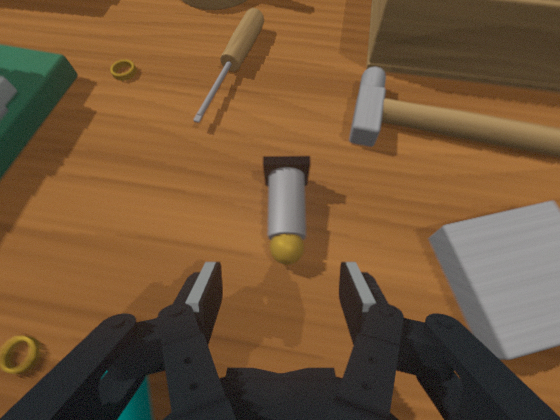

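```bash
python3 t2.py 525.5 -433.3 -12.5 1; python3 - <<'E'
from meas import *
awards('pics/w13.png',cam('wrist'),[(255,160,320,270)])
E
```

```text
17.95 q [-1.215  0.545  1.99   1.14   0.852 -0.722] p [ 442.7 -446.6   68.5] rpy [-3.137 -0.767  0.178] F [-2.2 -2.7 -3. ] o 0.697
total w [-0.006  0.003  0.001] 0.01
1 [ 0.42  0.22 11.65] [-0.006  0.003  0.001] x [ 526. -433.  -12.] (np.float64(0.23), array([-1.07,  0.71,  1.95,  1.37,  0.74, -0.86]))
ball [286.11879896 247.1227154 ] [ 460.  -448.4   18. ]
silv ((501.5783996582031, -441.0171203613281), (64.64189910888672, 30.881364822387695), 11.35580062866211) cent [ 499.9 -441.3]
[[466.79998779296875, -432.20001220703125], [472.8999938964844, -462.5], [536.2999877929688, -449.79998779296875], [530.2000122070312, -419.5]]
```

Call:
jog_arm --increments "0.1 0.1 1.5 -0.006 0.003 0.001 0.4;0.1 0.1 2 0 0 0 0.4;0.1 0.1 2.2 0 0 0 0.4;0.1 0.1 2.2 0 0 0 0.4;0 0 2 0 0 0 0.4;0 0 1 0 0 0 0.4;0 0 0.4 0 0 0 0.4;0 0 0 0 0 0 0.4"

```text
clock: 18.75
eef_pos: [524.5, -434.3, -8.1]
tcp_rot: [-3.133, -0.766, 0.166]
contact_force: [0.5, -0.7, 0.4]
opening: 0.701
```

```bash
python3 t2.py 525.5 -433.3 -12.5 1; python3 - <<'E'
from meas import *
snap('wrist','w14.png')
E
```

```text
18.75 q [-1.067  0.704  1.945  1.353  0.739 -0.833] p [ 524.5 -434.3   -8.1] rpy [-3.133 -0.766  0.166] F [ 0.5 -0.7  0.4] o 0.701
total w [-0.002  0.004 -0.007] 0.01
1 [-0.22 -0.08  0.4 ] [-0.002  0.004 -0.007] x [ 526. -433.  -12.] (np.float64(0.03), array([-1.07,  0.71,  1.95,  1.37,  0.74, -0.86]))
```

View pics/w14.png

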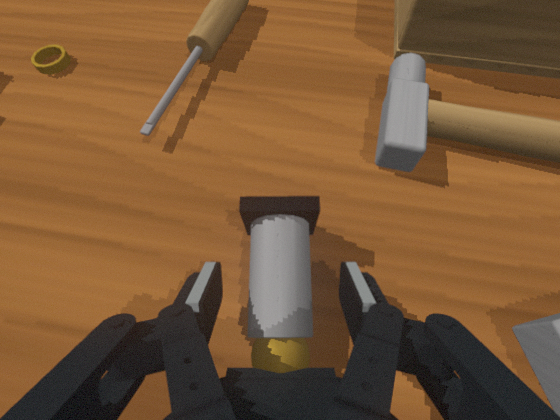

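Same geometry as award 1; a few mm further and close.

Call:
jog_arm --increments "-0.1 0 0.2 0 0 0 0.4;-0.1 0 0.2 0 0 0 0.2;0 0 0 0 0 0 0;0 0 0 0 0 0 -1;0 0 0 0 0 0 -1;0 0 0 0 0 0 -1;0 0 0 0 0 0 -1;0 0 0 0 0 0 -1"

```text
clock: 19.6
eef_pos: [525.9, -435.0, -11.7]
tcp_rot: [-3.135, -0.767, 0.167]
contact_force: [-2.9, 0.2, 5.5]
opening: 0.345
```

```bash
python3 - <<'E'
from path import *
s=log(); h=np.load('hold.npz'); R=Ro.from_euler('xyz',s['tcp_rot'])
print('award org implied by old hold', (s['eef_pos']+R.apply(h['p'])).round(1)); print(R.as_matrix()@h['A'][:,2])
snap('wrist','w15.png')
E
```

```text
19.6 q [-1.066  0.711  1.943  1.362  0.737 -0.843] p [ 525.9 -435.   -11.7] rpy [-3.135 -0.767  0.167] F [-2.9  0.2  5.5] o 0.345
award org implied by old hold [ 537.1 -432.6   21.1]
[-0.9832312  -0.16968737 -0.06680278]
```

View pics/w15.png

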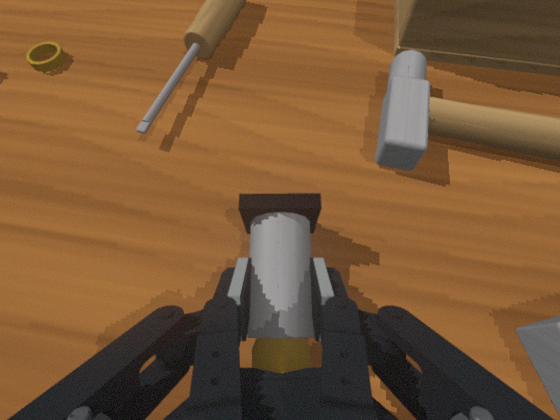

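Call:
jog_arm --increments "0 0 0 0 0 0 -1;0.5 0 -0.5 0 0 0 -1;1.1 0 -1.1 0 0 0 -1;1.4 0 -1.4 0 0 0 -1;1.4 0 -1.4 0 0 0 -1;1.4 0 -1.4 0 0 0 -1;1.4 0 -1.4 0 0 0 -1;1.4 0 -1.4 0 0 0 -1" --squeeze 90

```text
clock: 20.45
eef_pos: [527.8, -434.7, 110.0]
tcp_rot: [-3.134, -0.766, 0.166]
contact_force: [-0.9, -0.1, -2.7]
opening: 0.343
```

```bash
cat > t3.py <<'E'
from path import *
import sys
log()
h=np.load('hold.npz')
Rp=Ro.from_euler('z',-np.pi/2)*Ro.from_matrix(h['A'].T)
off=h['p']+h['A']@[0,0,45]
path([504.3,-104,52+float(sys.argv[1])+45],Rp,off,int(sys.argv[2]),float(sys.argv[3]))
E
python3 t3.py 40 24 15;  python3 - <<'E'
from h import *
snap('wrist','w16.png')
E
```

```text
20.45 q [-1.062  0.497  1.928  1.137  0.807 -0.527] p [ 527.8 -434.7  110. ] rpy [-3.134 -0.766  0.166] F [-0.9 -0.1 -2.7] o 0.343
total w [ 0.095 -1.162  1.896] 2.23
1 [ 0.1  -1.37  0.08] [ 0.004 -0.048  0.079] x [ 527. -421.  110.] (np.float64(0.16), array([-1.03,  0.47,  1.94,  1.07,  0.78, -0.37]))
2 [-0.01 -1.39  0.07] [ 0.004 -0.048  0.079] x [ 525. -407.  111.] (np.float64(0.17), array([-1.  ,  0.45,  1.94,  1.  ,  0.76, -0.2 ]))
3 [-0.12 -1.41  0.08] [ 0.004 -0.048  0.079] x [ 524. -393.  111.] (np.float64(0.17), array([-0.96,  0.43,  1.94,  0.92,  0.75, -0.02]))
4 [-0.23 -1.41  0.09] [ 0.004 -0.048  0.079] x [ 523. -379.  111.] (np.float64(0.17), array([-0.93,  0.41,  1.93,  0.84,  0.75,  0.15]))
5 [-0.35 -1.4   0.11] [ 0.004 -0.048  0.079] x [ 521. -364.  111.] (np.float64(0.17), array([-0.9 ,  0.4 ,  1.93,  0.76,  0.77,  0.32]))
6 [-0.46 -1.38  0.13] [ 0.004 -0.048  0.079] x [ 520. -350.  112.] (np.float64(0.16), array([-0.87,  0.39,  1.92,  0.69,  0.79,  0.48]))
7 [-0.57 -1.35  0.17] [ 0.004 -0.048  0.079] x [ 518. -335.  112.] (np.float64(0.15), array([-0.84,  0.39,  1.9
[... 1662 characters left out ...]
  1.28,  1.84]))
20 [-1.17 -0.41  0.98] [ 0.004 -0.048  0.079] x [ 504. -135.  108.] (np.float64(0.07), array([-0.64,  0.55,  1.76,  0.56,  1.31,  1.91]))
21 [-1.14 -0.33  1.04] [ 0.004 -0.048  0.079] x [ 504. -119.  107.] (np.float64(0.07), array([-0.64,  0.57,  1.76,  0.58,  1.34,  1.97]))
22 [-1.1  -0.25  1.09] [ 0.004 -0.048  0.079] x [ 503. -103.  107.] (np.float64(0.06), array([-0.63,  0.59,  1.77,  0.61,  1.36,  2.04]))
23 [-1.06 -0.17  1.14] [ 0.004 -0.048  0.079] x [503. -88. 106.] (np.float64(0.06), array([-0.63,  0.61,  1.77,  0.65,  1.38,  2.1 ]))
24 [-1.02 -0.11  1.18] [ 0.004 -0.048  0.079] x [504. -72. 106.] (np.float64(0.06), array([-0.62,  0.62,  1.78,  0.68,  1.39,  2.16]))
```

View pics/w16.png

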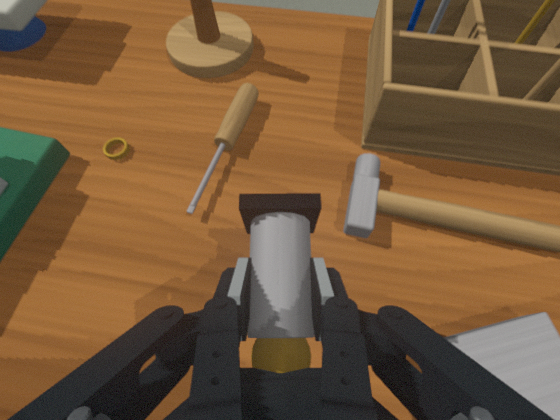

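Call:
jog_arm --increments "0.1 -1.4 0.1 0.004 -0.048 0.079 -1;0 -1.4 0.1 0.004 -0.048 0.079 -1;-0.1 -1.4 0.1 0.004 -0.048 0.079 -1;-0.2 -1.4 0.1 0.004 -0.048 0.079 -1;-0.4 -1.4 0.1 0.004 -0.048 0.079 -1;-0.5 -1.4 0.1 0.004 -0.048 0.079 -1;-0.6 -1.3 0.2 0.004 -0.048 0.079 -1;-0.7 -1.3 0.2 0.004 -0.048 0.079 -1"

```text
clock: 21.3
eef_pos: [516.3, -319.4, 110.0]
tcp_rot: [-2.776, -0.25, -0.461]
contact_force: [0.1, 0.3, -2.5]
opening: 0.339
```

Call:
jog_arm --increments "-0.8 -1.3 0.3 0.004 -0.048 0.079 -1;-0.9 -1.2 0.3 0.004 -0.048 0.079 -1;-0.9 -1.1 0.4 0.004 -0.048 0.079 -1;-1 -1.1 0.4 0.004 -0.048 0.079 -1;-1.1 -1 0.5 0.004 -0.048 0.079 -1;-1.1 -0.9 0.6 0.004 -0.048 0.079 -1;-1.2 -0.8 0.7 0.004 -0.048 0.079 -1;-1.2 -0.8 0.7 0.004 -0.048 0.079 -1"

```text
clock: 22.1
eef_pos: [505.5, -196.0, 107.8]
tcp_rot: [-2.766, 0.347, -0.905]
contact_force: [0.2, -0.5, -1.7]
opening: 0.339
```

```bash
python3 t3.py 40 8 0;  python3 - <<'E'
from h import *
snap('wrist','w17.png'); snap('scene','s9.png'); im=cv2.imread('pics/s9.png'); cv2.imwrite('pics/s9c.png',cv2.resize(im[140:270,140:370],None,fx=3.4,fy=3.4,interpolation=3))
E
```

```text
22.1 q [-0.676  0.474  1.791  0.484  1.173  1.608] p [ 505.5 -196.   107.8] rpy [-2.766  0.347 -0.905] F [ 0.2 -0.5 -1.7] o 0.339
total w [ 0.026 -0.389  0.632] 0.74
1 [-1.16 -0.65  0.8 ] [ 0.003 -0.049  0.079] x [ 505. -180.  107.] (np.float64(0.08), array([-0.67,  0.49,  1.78,  0.5 ,  1.21,  1.69]))
2 [-1.17 -0.57  0.84] [ 0.003 -0.049  0.079] x [ 504. -165.  106.] (np.float64(0.08), array([-0.66,  0.51,  1.77,  0.51,  1.24,  1.76]))
3 [-1.17 -0.49  0.89] [ 0.003 -0.049  0.079] x [ 504. -149.  106.] (np.float64(0.07), array([-0.65,  0.53,  1.77,  0.54,  1.27,  1.84]))
4 [-1.17 -0.42  0.94] [ 0.003 -0.049  0.079] x [ 503. -134.  106.] (np.float64(0.07), array([-0.64,  0.55,  1.77,  0.56,  1.3 ,  1.9 ]))
5 [-1.15 -0.34  0.99] [ 0.003 -0.049  0.079] x [ 503. -118.  105.] (np.float64(0.07), array([-0.64,  0.57,  1.77,  0.59,  1.33,  1.97]))
6 [-1.13 -0.26  1.03] [ 0.003 -0.049  0.079] x [ 503. -103.  105.] (np.float64(0.06), array([-0.63,  0.59,  1.77,  0.62,  1.35,  2.04]))
7 [-1.09 -0.19  1.08] [ 0.003 -0.049  0.079] x [503. -87. 105.] (np.float64(0.06), array([-0.63,  0.61,  1.77,  0.65,  1.37,  2.1 ]))
8 [-1.05 -0.12  1.12] [ 0.003 -0.049  0.079] x [504. -72. 106.] (np.float64(0.06), array([-0.62,  0.62,  1.78,  0.68,  1.39,  2.16]))
```

View pics/s9c.png

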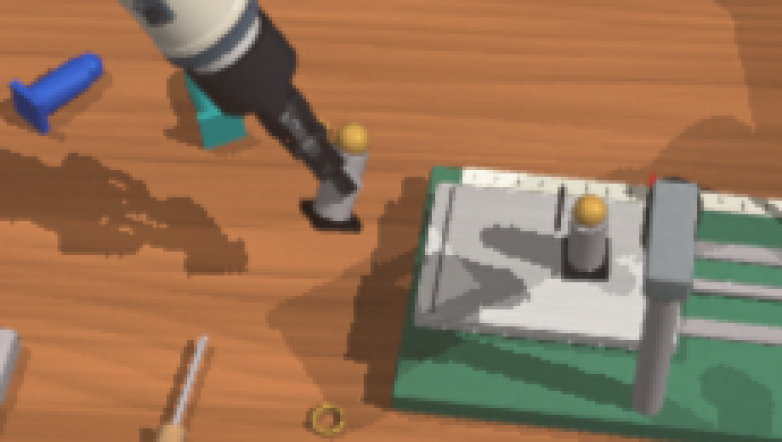

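View pics/w17.png

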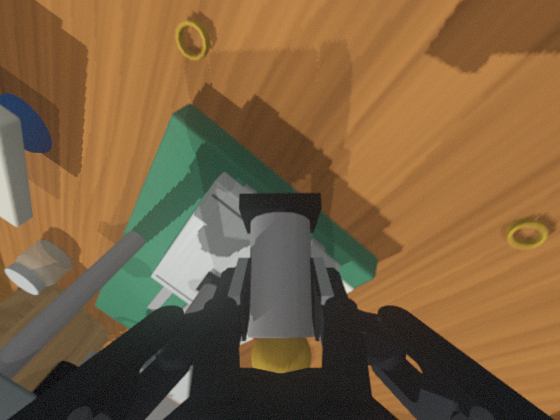

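Call:
jog_arm --increments "-1.2 -0.6 0.7 0.003 -0.049 0.079 -1;-1.2 -0.6 0.8 0.003 -0.049 0.079 -1;-1.2 -0.5 0.9 0.003 -0.049 0.079 -1;-1.2 -0.4 0.9 0.003 -0.049 0.079 -1;-1.1 -0.3 1 0.003 -0.049 0.079 -1;-1.1 -0.3 1 0.003 -0.049 0.079 -1;-1.1 -0.2 1.1 0.003 -0.049 0.079 -1;-1 -0.1 1.1 0.003 -0.049 0.079 -1"

```text
clock: 23.0
eef_pos: [503.1, -74.2, 106.7]
tcp_rot: [-3.139, 0.87, -1.566]
contact_force: [-0.0, -0.1, -1.8]
opening: 0.343
```

```bash
python3 t3.py 0 4 0;  python3 - <<'E'
from h import *
snap('wrist','w18.png'); snap('scene','s10.png'); im=cv2.imread('pics/s10.png'); cv2.imwrite('pics/s10c.png',cv2.resize(im[140:270,140:370],None,fx=3.4,fy=3.4,interpolation=3))
E
```

```text
23.0 q [-0.627  0.623  1.781  0.679  1.395  2.154] p [503.1 -74.2 106.7] rpy [-3.139  0.87  -1.566] F [-0.  -0.1 -1.8] o 0.343
total w [ 0.001 -0.     0.002] 0.0
1 [ 0.75 -0.01  0.7 ] [ 0.    -0.     0.001] x [503. -74.  96.] (np.float64(0.02), array([-0.63,  0.64,  1.78,  0.68,  1.38,  2.14]))
2 [ 0.75 -0.01  0.7 ] [ 0.    -0.     0.001] x [503. -73.  86.] (np.float64(0.02), array([-0.63,  0.65,  1.78,  0.69,  1.37,  2.13]))
3 [ 0.75 -0.01  0.7 ] [ 0.    -0.     0.001] x [504. -73.  76.] (np.float64(0.02), array([-0.62,  0.67,  1.79,  0.69,  1.35,  2.12]))
4 [ 0.75 -0.01  0.7 ] [ 0.    -0.     0.001] x [504. -72.  66.] (np.float64(0.02), array([-0.62,  0.69,  1.79,  0.69,  1.34,  2.11]))
```

View pics/s10c.png

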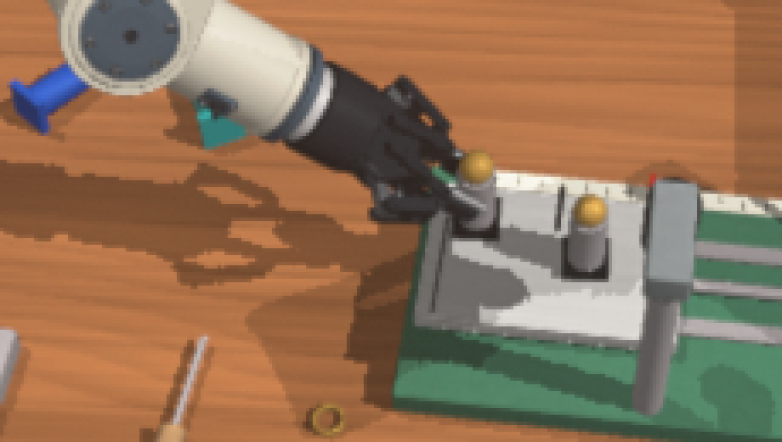

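Call:
jog_arm --increments "0.3 0 0.3 0 0 0 -1;0.6 0 0.5 0 0 0 -1;0.7 0 0.6 0 0 0 -1;0.7 0 0.6 0 0 0 -1;0.5 0 0.4 0 0 0 -1;0.3 0 0.3 0 0 0 -1;0 0 0 0 0 0 -1;0 0 0 0 0 0 -1"

```text
clock: 23.9
eef_pos: [502.9, -73.3, 66.0]
tcp_rot: [-3.14, 0.87, -1.565]
contact_force: [1.0, -0.3, -2.4]
opening: 0.343
```

Call:
jog_arm --increments "0.08 0 0.07 0 0 0 -1;0 0 0 0 0 0 -1;0.08 0 0.07 0 0 0 -1;0 0 0 0 0 0 -1;0 0 0 0 0 0 -1;0 0 0 0 0 0 -1;0 0 0 0 0 0 -1;0 0 0 0 0 0 -1"

```text
clock: 24.7
eef_pos: [503.1, -73.4, 64.3]
tcp_rot: [-3.139, 0.87, -1.565]
contact_force: [-0.3, -1.6, 5.3]
opening: 0.342
```

Contact. Release and retreat.

Call:
jog_arm --increments "0 0 0 0 0 0 -0.2;0 0 0 0 0 0 -0.1;0 0 0 0 0 0 0.1;0 0 0 0 0 0 0.2;0 0 0 0 0 0 0.3;0 0 0 0 0 0 0.3;0 0 0 0 0 0 0.3;0 0 0 0 0 0 0.3"

```text
clock: 25.5
eef_pos: [502.8, -73.3, 63.9]
tcp_rot: [-3.14, 0.87, -1.566]
contact_force: [-0.5, -0.4, 0.6]
opening: 0.645
```

Call:
jog_arm --increments "0 0 -0.5 0 0 0 0.3;0 0 -1 0 0 0 0.3;0 0 -1.5 0 0 0 0.3;0 0 -2 0 0 0 0.3;0 0 -2.5 0 0 0 0.3;0 0 -2.5 0 0 0 0.3;0 0 -2 0 0 0 0.3;0 0 -1 0 0 0 0.3"

```text
clock: 26.3
eef_pos: [503.7, -175.2, 149.4]
tcp_rot: [-3.137, 0.868, -1.565]
contact_force: [0.1, 0.4, -0.4]
opening: 0.65
```

```bash
python3 - <<'E'
from h import *
log(); snap('scene','s11.png'); snap('top','t11.png'); im=cv2.imread('pics/s11.png'); cv2.imwrite('pics/s11c.png',cv2.resize(im[140:270,140:370],None,fx=3.4,fy=3.4,interpolation=3))
im=cv2.imread('pics/t11.png'); cv2.imwrite('pics/t11c.png',cv2.resize(im[160:280,100:310],None,fx=3.8,fy=3.8,interpolation=3))
E
```

```text
26.3 q [-0.746  0.637  1.617  0.595  1.565  2.173] p [ 503.7 -175.2  149.4] rpy [-3.137  0.868 -1.565] F [ 0.1  0.4 -0.4] o 0.65
```

View pics/s11c.png

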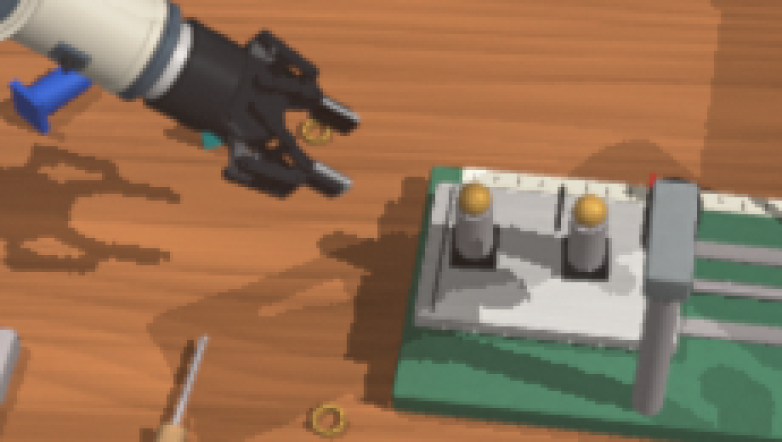

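View pics/t11c.png

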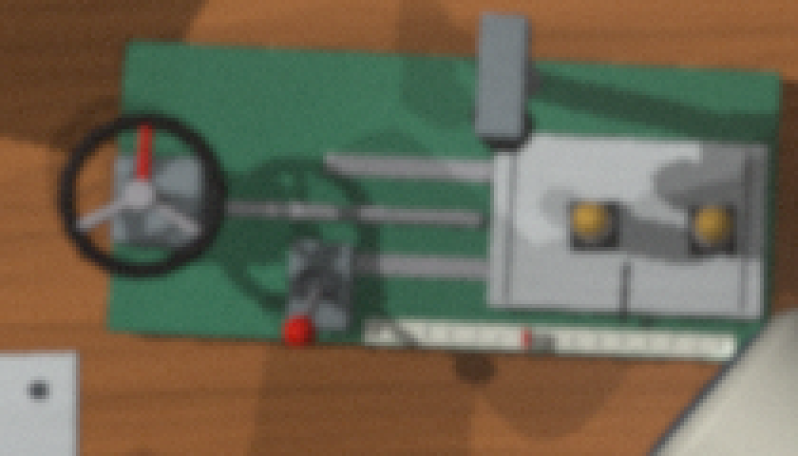

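```bash
cat > t4.py <<'E'
from path import *
import sys
log()
x=np.array(list(map(float,sys.argv[1:4]))); yaw=float(sys.argv[4]); N=int(sys.argv[5])
path(x,Ro.from_euler('xyz',[np.pi,0,yaw]),[0,0,0],N,float(sys.argv[6]) if len(sys.argv)>6 else 0)
E
python3 t4.py 400 -120 270 -.57 8
```

```text
26.4 q [-0.745  0.637  1.618  0.596  1.563  2.173] p [ 503.6 -174.4  148.7] rpy [-3.137  0.869 -1.565] F [ 1.   0.3 -0.3] o 0.648
total w [-0.435  0.792 -0.931] 1.3
1 [-1.6   1.29 -0.46] [-0.054  0.099 -0.116] x [ 491. -168.  164.] (np.float64(0.08), array([-0.7 ,  0.56,  1.64,  0.52,  1.54,  2.11]))
2 [-1.69  1.12 -0.56] [-0.054  0.099 -0.116] x [ 478. -161.  179.] (np.float64(0.08), array([-0.66,  0.48,  1.68,  0.45,  1.5 ,  2.06]))
3 [-1.75  0.96 -0.67] [-0.054  0.099 -0.116] x [ 465. -154.  194.] (np.float64(0.08), array([-0.61,  0.4 ,  1.71,  0.38,  1.46,  2.01]))
4 [-1.78  0.79 -0.8 ] [-0.054  0.099 -0.116] x [ 452. -147.  209.] (np.float64(0.09), array([-0.55,  0.31,  1.75,  0.3 ,  1.42,  1.96]))
5 [-1.78  0.63 -0.94] [-0.054  0.099 -0.116] x [ 439. -140.  224.] (np.float64(0.09), array([-0.5 ,  0.22,  1.8 ,  0.23,  1.38,  1.92]))
6 [-1.74  0.48 -1.08] [-0.054  0.099 -0.116] x [ 426. -134.  240.] (np.float64(0.09), array([-0.43,  0.13,  1.85,  0.16,  1.33,  1.89]))
7 [-1.68  0.34 -1.23] [-0.054  0.099 -0.116] x [ 413. -127.  255.] (np.float64(0.09), array([-0.37,  0.04,  1.9 ,  0.08,  1.29,  1.86]))
8 [-1.58  0.23 -1.38] [-0.054  0.099 -0.116] x [ 400. -120.  270.] (np.float64(0.09), array([-0.29, -0.05,  1.95,  0.  ,  1.24,  1.85]))
```

Call:
jog_arm --increments "-1.6 1.3 -0.5 -0.054 0.099 -0.116 0.3;-1.7 1.1 -0.6 -0.054 0.099 -0.116 0.3;-1.8 1 -0.7 -0.054 0.099 -0.116 0.3;-1.8 0.8 -0.8 -0.054 0.099 -0.116 0.3;-1.8 0.6 -0.9 -0.054 0.099 -0.116 0.3;-1.7 0.5 -1.1 -0.054 0.099 -0.116 0.3;-1.7 0.3 -1.2 -0.054 0.099 -0.116 0.3;-1.6 0.2 -1.4 -0.054 0.099 -0.116 0.3"

```text
clock: 27.2
eef_pos: [402.4, -117.4, 273.4]
tcp_rot: [-3.112, 0.058, -0.634]
contact_force: [0.7, 0.7, 0.2]
opening: 0.65
```

```bash
python3 t4.py 400 10 260 -.57 8
```

```text
27.2 q [-0.329 -0.025  1.917  0.048  1.296  1.863] p [ 402.4 -117.4  273.4] rpy [-3.112  0.058 -0.634] F [0.7 0.7 0.2] o 0.65
total w [-0.032  0.057 -0.065] 0.09
1 [-0.96 -1.26  0.26] [-0.004  0.007 -0.008] x [ 402. -101.  272.] (np.float64(0.04), array([-0.29, -0.04,  1.93,  0.04,  1.28,  1.9 ]))
2 [-0.95 -1.27  0.25] [-0.004  0.007 -0.008] x [402. -86. 270.] (np.float64(0.04), array([-0.24, -0.05,  1.94,  0.04,  1.27,  1.93]))
3 [-0.94 -1.28  0.24] [-0.004  0.007 -0.008] x [401. -70. 268.] (np.float64(0.04), array([-0.2 , -0.05,  1.96,  0.03,  1.27,  1.97]))
4 [-0.93 -1.28  0.23] [-0.004  0.007 -0.008] x [401. -54. 267.] (np.float64(0.04), array([-0.16, -0.06,  1.97,  0.03,  1.26,  2.01]))
5 [-0.92 -1.29  0.21] [-0.004  0.007 -0.008] x [401. -38. 265.] (np.float64(0.04), array([-0.11, -0.07,  1.98,  0.02,  1.25,  2.05]))
6 [-0.91 -1.3   0.2 ] [-0.004  0.007 -0.008] x [401. -22. 263.] (np.float64(0.05), array([-0.07, -0.07,  1.98,  0.01,  1.24,  2.08]))
7 [-0.9  -1.31  0.19] [-0.004  0.007 -0.008] x [400.  -6. 262.] (np.float64(0.05), array([-0.02, -0.08,  1.99,  0.01,  1.23,  2.12]))
8 [-0.89 -1.32  0.18] [-0.004  0.007 -0.008] x [400.  10. 260.] (np.float64(0.05), array([ 0.02, -0.08,  2.  , -0.  ,  1.22,  2.17]))
```

Call:
jog_arm --increments "-1 -1.3 0.3 -0.004 0.007 -0.008 0.3;-1 -1.3 0.3 -0.004 0.007 -0.008 0.3;-0.9 -1.3 0.2 -0.004 0.007 -0.008 0.3;-0.9 -1.3 0.2 -0.004 0.007 -0.008 0.3;-0.9 -1.3 0.2 -0.004 0.007 -0.008 0.3;-0.9 -1.3 0.2 -0.004 0.007 -0.008 0.3;-0.9 -1.3 0.2 -0.004 0.007 -0.008 0.3;-0.5 -0.8 0.1 -0.004 0.007 -0.008 0.3"

```text
clock: 28.0
eef_pos: [401.4, 5.0, 259.8]
tcp_rot: [-3.141, 0.006, -0.575]
contact_force: [-0.2, -0.7, 0.3]
opening: 0.647
```

```bash
python3 - <<'E'
from h import *
s=log(); c=cam('wrist'); snap('wrist','w20.png'); np.savez('w20.npz',*c)
E
python3 t4.py 520 320 265 -.57 16|tail -17
```

```text
28.0 q [ 0.005 -0.074  1.992  0.004  1.228  2.15 ] p [401.4   5.  259.8] rpy [-3.141  0.006 -0.575] F [-0.2 -0.7  0.3] o 0.647
total w [-0.001  0.006 -0.004] 0.01
1 [-0.44 -2.05 -0.03] [-0.  0. -0.] x [409.  25. 260.] (np.float64(0.05), array([ 0.06, -0.06,  1.98,  0.  ,  1.23,  2.2 ]))
2 [-0.44 -2.05 -0.03] [-0.  0. -0.] x [416.  45. 260.] (np.float64(0.05), array([ 0.1 , -0.04,  1.96,  0.  ,  1.23,  2.25]))
3 [-0.44 -2.05 -0.03] [-0.  0. -0.] x [424.  65. 261.] (np.float64(0.04), array([ 0.15, -0.03,  1.95,  0.  ,  1.23,  2.29]))
4 [-0.44 -2.05 -0.03] [-0.  0. -0.] x [431.  84. 261.] (np.float64(0.04), array([ 0.19, -0.01,  1.93,  0.  ,  1.23,  2.33]))
5 [-0.44 -2.05 -0.03] [-0.  0. -0.] x [438. 104. 261.] (np.float64(0.04), array([0.23, 0.01, 1.91, 0.  , 1.23, 2.37]))
6 [-0.44 -2.05 -0.03] [-0.  0. -0.] x [446. 124. 262.] (np.float64(0.04), array([0.27, 0.03, 1.88, 0.  , 1.23, 2.41]))
7 [-0.44 -2.05 -0.03] [-0.  0. -0.] x [453. 143. 262.] (np.float64(0.04), array([0.3 , 0.05, 1.86, 0.  , 1.23, 2.45]))
8 [-0.44 -2.05 -0.03] [-0.  0. -0.] x [461. 163. 262.] (np.float64(0.03), array(
[... 303 characters left out ...]
0.  0. -0.] x [483. 222. 263.] (np.float64(0.03), array([0.43, 0.15, 1.75, 0.  , 1.24, 2.57]))
12 [-0.44 -2.05 -0.03] [-0.  0. -0.] x [490. 241. 264.] (np.float64(0.03), array([0.46, 0.17, 1.72, 0.  , 1.25, 2.6 ]))
13 [-0.44 -2.05 -0.03] [-0.  0. -0.] x [498. 261. 264.] (np.float64(0.03), array([0.48, 0.2 , 1.69, 0.  , 1.25, 2.62]))
14 [-0.44 -2.05 -0.03] [-0.  0. -0.] x [505. 281. 264.] (np.float64(0.03), array([0.51, 0.22, 1.66, 0.  , 1.26, 2.65]))
15 [-0.44 -2.05 -0.03] [-0.  0. -0.] x [513. 300. 265.] (np.float64(0.03), array([0.53, 0.25, 1.63, 0.  , 1.27, 2.67]))
16 [-0.44 -2.05 -0.03] [-0.  0. -0.] x [520. 320. 265.] (np.float64(0.04), array([ 0.55,  0.27,  1.59, -0.  ,  1.28,  2.69]))
```

View pics/w20.png

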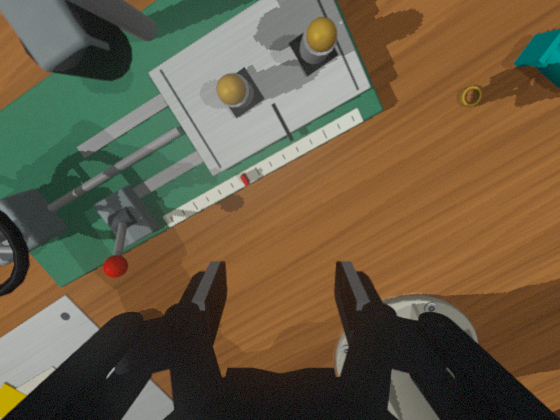

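```bash
python3 - <<'E'
from h import *
d=np.load('w20.npz'); c=[d[k] for k in d.files]
im=cv2.imread('pics/w20.png'); cv2.imwrite('pics/w20c.png',cv2.resize(im[80:220,150:390],None,fx=3.3,fy=3.3,interpolation=3))
E
```

```text
(no output)
```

View pics/w20c.png

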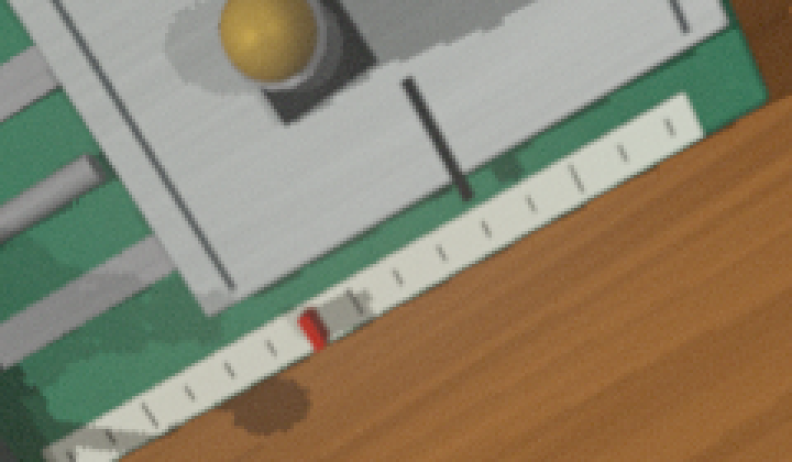

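```bash
python3 - <<'E'
from h import *
d=np.load('w20.npz'); c=[d[k] for k in d.files]
im=cv2.imread('pics/w20.png'); H,S,V=cv2.split(cv2.cvtColor(im,cv2.COLOR_BGR2HSV))
red=(((H<8)|(H>172))&(S>120)&(V>70)); ys,xs=np.nonzero(red[165:195,230:262]); print(len(xs),xs.mean()+230,ys.mean()+165)
f=3.3
P=lambda u,v:[u/f+150,v/f+80]
print('ptr tip',plane(c,[P(470,200)],48), 'line far',plane(c,[P(407,80)],52),'line near',plane(c,[P(465,190)],52))
m=plane(c,[[xs.mean()+230,ys.mean()+165]],43)[0]; print('mark',m)
e=plane(c,[P(215,315),P(730,22)],52); print('front edge',e, e[0]-e[1]); u=(e[0]-e[1])[:2]; u/=np.linalg.norm(u); print('u',u)
for t in ([470,200],[465,190]): print('travel',(m[:2]-plane(c,[P(*t)],48)[0][:2])@u)
# project box corners for the hypothesised mark to check
x=np.array([u[1],-u[0]])
m2=m.copy()
pts=[]
for a in(-7,7):
  for b in(-2.5,2.5):
    for z in(30,52): pts.append([*(m[:2]+a*x+b*u),z])
print(((proj(c,pts)-[150,80])*f).round(0).tolist())
E
```

```text
61 244.70491803278688 179.5737704918033
ptr tip [[431.15273765 -31.83862518  48.        ]] line far [[479.6471004  -35.48233944  52.        ]] line near [[435.64274386 -32.30138219  52.        ]]
mark [422.37627596  47.34244304  43.        ]
front edge [[ 448.36976965   73.90320925   52.        ]
 [ 433.82035844 -142.18373761   52.        ]] [ 14.54941121 216.08694686   0.        ]
u [0.06717918 0.99774093]
travel 78.41259698412236
travel 78.52180921382948
[[330.0, 333.0], [325.0, 346.0], [320.0, 339.0], [314.0, 352.0], [312.0, 304.0], [306.0, 315.0], [302.0, 310.0], [295.0, 321.0]]
```

Call:
jog_arm --increments "-0.2 -1 0 0 0.006 -0.004 0.3;-0.4 -2 0 0 0 0 0.3;-0.4 -2 0 0 0 0 0.3;-0.4 -2 0 0 0 0 0.3;-0.5 -2.2 0 0 0 0 0.3;-0.5 -2.2 0 0 0 0 0.3;-0.5 -2.2 0 0 0 0 0.3;-0.5 -2.2 0 0 0 0 0.3"

```text
clock: 28.85
eef_pos: [459.7, 155.9, 260.5]
tcp_rot: [-3.141, -0.002, -0.572]
contact_force: [-0.8, -0.1, 0.9]
opening: 0.646
```

Call:
jog_arm --increments "-0.5 -2.2 0 0 0 0 0;-0.5 -2.2 0 0 0 0 0;-0.5 -2.2 0 0 0 0 0;-0.5 -2.2 0 0 0 0 0;-0.4 -2 0 0 0 0 0;-0.4 -2 0 0 0 0 0;-0.4 -1.8 0 0 0 0 0;-0.2 -0.8 0 0 0 0 0"

```text
clock: 29.65
eef_pos: [514.7, 304.2, 260.5]
tcp_rot: [-3.141, -0.001, -0.572]
contact_force: [0.1, -0.2, -0.4]
opening: 0.501
```

```bash
python3 - <<'E'
from h import *
s=log(); c=cam('wrist'); im=snap('wrist','w21.png'); np.savez('w21.npz',*c)
E
```

```text
29.65 q [ 5.320e-01  2.560e-01  1.622e+00 -1.000e-03  1.261e+00  2.675e+00] p [514.7 304.2 260.5] rpy [-3.141e+00 -1.000e-03 -5.720e-01] F [ 0.1 -0.2 -0.4] o 0.501
```

View pics/w21.png

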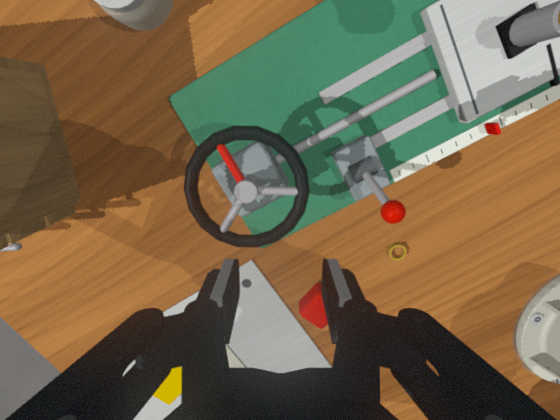

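```bash
python3 - <<'E'
from h import *
d=np.load('w21.npz'); c=[d[k] for k in d.files]
im=cv2.imread('pics/w21.png'); H,S,V=cv2.split(cv2.cvtColor(im,cv2.COLOR_BGR2HSV))
m=(V<55).astype(np.uint8); m[:115]=0; m[255:]=0; m[:,:180]=0; m[:,315:]=0
m=cv2.morphologyEx(m,cv2.MORPH_OPEN,np.ones((3,3)))
k,l,st,ce=cv2.connectedComponentsWithStats(m); i=1+st[1:,4].argmax(); print(st[i])
pts=np.argwhere(l==i)[:,::-1].astype(float); P=plane(c,pts,130)[:,:2]
ctr=P.mean(0)
for it in range(5):
    A=np.c_[2*P,np.ones(len(P))]; s=np.linalg.lstsq(A,(P**2).sum(1),rcond=None)[0]; ctr=s[:2]; rad=np.sqrt(s[2]+ctr@ctr); e=abs(np.linalg.norm(P-ctr,axis=1)-rad); P=P[e<9]
print('hub',ctr,rad,len(P))
red=(((H<8)|(H>172))&(S>120)&(V>90)); ys,xs=np.nonzero(red[135:195,205:250]); q=plane(c,[[xs.mean()+205,ys.mean()+135]],130)[0][:2]-ctr; print('red spoke ang',np.arctan2(q[1],q[0]))
print('hub px',plane(c,[[246,191]],130))
ys,xs=np.nonzero(red[195:230,375:410]); print('ball px',xs.mean()+375,ys.mean()+195,plane(c,[[xs.mean()+375,ys.mean()+195]],122))
E
```

```text
[ 190  126  119   86 1536]
hub [536.96948134 328.53445801] 57.464315471641065 1536
red spoke ang 0.03783713900951379
hub px [[536.28701835 332.91177822 130.        ]]
ball px 392.52607709750566 211.4172335600907 [[430.25152287 214.02108163 122.        ]]
```

```bash
python3 - <<'E'
from h import *
d=np.load('w21.npz'); c=[d[k] for k in d.files]
im=cv2.imread('pics/w21.png'); H,S,V=cv2.split(cv2.cvtColor(im,cv2.COLOR_BGR2HSV))
for th in(50,65,80):
    m=((V<th)&(S<140)).astype(np.uint8); 
    yy,xx=np.mgrid[:420,:560]; rr=np.hypot(xx-246.5,yy-186); m[(rr<45)|(rr>68)]=0
    pts=np.argwhere(m)[:,::-1].astype(float); P=plane(c,pts,130)[:,:2]; n=len(P)
    # per-angle bins: mid of inner/outer
    for it in range(4):
        A=np.c_[2*P,np.ones(len(P))]; s=np.linalg.lstsq(A,(P**2).sum(1),rcond=None)[0]; ctr=s[:2]; rad=np.sqrt(s[2]+ctr@ctr); e=abs(np.linalg.norm(P-ctr,axis=1)-rad); P=P[e<9]
    a=np.arctan2(*(P-ctr).T[::-1]); print(th,n,len(P),ctr.round(1),rad.round(1),np.histogram(a,12)[0])
E
```

```text
50 1280 1279 [537.6 328.9] 57.0 [ 66 108 149 174 171 185 217 105  39  17  24  24]
65 4150 4150 [537.3 331.5] 57.8 [321 292 379 420 424 407 393 321 280 287 309 317]
80 4539 4536 [537.5 331.8] 58.0 [339 348 417 448 444 421 417 384 341 310 327 340]
```

```bash
python3 - <<'E'
from path import *
c=np.array([537.3,331.5]); q=r.sense()['qpos']
for t in np.r_[1.0:7.0:.25]:
    x=np.r_[c+58*np.array([np.cos(t),np.sin(t)]),75]; b=plan.ik(x,Ro.from_euler('xyz',[np.pi,0,t-np.pi/2]),q,1)
    if b: q=b[1]; print(t,b[1].round(2))
    else: print(t,None)
E
python3 t4.py 568.6 380.3 190 -.571 6
```

```text
1.0 [0.59 0.56 1.59 0.   0.99 2.73]
1.25 [ 0.61  0.55  1.61 -0.    0.98  2.5 ]
1.5 [ 0.62  0.54  1.63 -0.    0.97  2.27]
1.75 [ 0.64  0.52  1.66 -0.    0.96  2.03]
2.0 [ 0.64  0.51  1.69 -0.    0.94  1.78]
2.25 [ 0.64  0.49  1.73 -0.    0.93  1.54]
2.5 [ 0.64  0.47  1.76 -0.    0.91  1.28]
2.75 [ 0.63  0.45  1.79 -0.    0.9   1.02]
3.0 [0.62 0.44 1.81 0.   0.89 0.76]
3.25 [ 0.6   0.42  1.83 -0.    0.88  0.49]
3.5 [0.57 0.42 1.84 0.   0.88 0.21]
3.75 [ 0.55  0.42  1.85  0.    0.88 -0.06]
4.0 [ 0.52  0.42  1.84  0.    0.88 -0.34]
4.25 [ 0.5   0.43  1.83  0.    0.89 -0.61]
4.5 [ 0.48  0.44  1.8   0.    0.9  -0.88]
4.75 [ 0.47  0.46  1.78  0.    0.91 -1.14]
5.0 [ 0.46  0.48  1.75  0.    0.92 -1.4 ]
5.25 [ 0.46  0.49  1.71  0.    0.93 -1.65]
5.5 [ 0.47  0.51  1.68  0.    0.95 -1.89]
5.75 [ 0.48  0.53  1.65 -0.    0.96 -2.13]
6.0 [ 0.49  0.55  1.62  0.    0.97 -2.37]
6.25 [ 0.51  0.56  1.6  -0.    0.98 -2.6 ]
6.5 [ 0.52  0.57  1.59 -0.    0.99 -2.83]
6.75 None
29.7 q [ 5.320e-01  2.560e-01  1.622e+00 -1.000e-03  1.261e+00  2.675e+00] p [514.8 304.6 260.5] rpy [-3.14e+00 -1.00e-03 -5.72e-01] F [-0.2 -0.  -0.4] o 0.501
total w [-0.001 -0.001 -0.001] 0.0
1 [ 0.07 -1.54  1.18] [-0. -0. -0.] x [524. 317. 249.] (np.float64(0.03), array([ 0.54,  0.29,  1.61, -0.  ,  1.25,  2.69]))
2 [ 0.07 -1.54  1.18] [-0. -0. -0.] x [533. 330. 237.] (np.float64(0.03), array([ 0.55,  0.32,  1.59, -0.  ,  1.23,  2.7 ]))
3 [ 0.07 -1.54  1.18] [-0. -0. -0.] x [542. 342. 225.] (np.float64(0.03), array([ 0.56,  0.35,  1.57, -0.  ,  1.22,  2.71]))
4 [ 0.07 -1.55  1.18] [-0. -0. -0.] x [551. 355. 214.] (np.float64(0.03), array([ 0.57,  0.38,  1.55, -0.  ,  1.21,  2.71]))
5 [ 0.07 -1.55  1.18] [-0. -0. -0.] x [560. 368. 202.] (np.float64(0.03), array([ 0.58,  0.42,  1.53, -0.  ,  1.2 ,  2.72]))
6 [ 0.07 -1.55  1.18] [-0. -0. -0.] x [569. 380. 190.] (np.float64(0.03), array([0.59, 0.45, 1.5 , 0.  , 1.19, 2.73]))
```

Call:
jog_arm --increments "0.1 -1.5 1 0 0 0 -0.1;0.1 -1.5 1 0 0 0 -0.1;0.1 -1.6 1.2 0 0 0 -0.1;0.1 -1.6 1.2 0 0 0 -0.1;0 -1.6 1.2 0 0 0 -0.1;0 -1.5 1.4 0 0 0 -0.1;0 0 0 0 0 0 -0.1;0 0 0 0 0 0 -0.1"

```text
clock: 30.5
eef_pos: [567.9, 378.3, 190.3]
tcp_rot: [3.141, -0.001, -0.572]
contact_force: [0.9, -1.0, 0.0]
opening: 0.452
```

```bash
python3 t4.py 568.6 380.3 75 -.571 6; python3 - <<'E'
from h import *
snap('wrist','w22.png')
E
```

```text
30.5 q [ 5.860e-01  4.470e-01  1.506e+00 -1.000e-03  1.189e+00  2.730e+00] p [567.9 378.3 190.3] rpy [ 3.141e+00 -1.000e-03 -5.720e-01] F [ 0.9 -1.   0. ] o 0.452
total w [ 0.    -0.001 -0.001] 0.0
1 [-0.01 -0.04  1.92] [ 0. -0. -0.] x [568. 379. 171.] (np.float64(0.03), array([ 0.59,  0.46,  1.53, -0.  ,  1.15,  2.73]))
2 [-0.01 -0.03  1.92] [ 0. -0. -0.] x [568. 379. 152.] (np.float64(0.03), array([ 0.59,  0.48,  1.54, -0.  ,  1.12,  2.73]))
3 [-0.01 -0.03  1.92] [ 0. -0. -0.] x [568. 379. 133.] (np.float64(0.03), array([ 0.59,  0.5 ,  1.56, -0.  ,  1.09,  2.73]))
4 [-0.01 -0.03  1.92] [ 0. -0. -0.] x [568. 380. 113.] (np.float64(0.03), array([ 0.59,  0.52,  1.57, -0.  ,  1.05,  2.73]))
5 [-0.01 -0.03  1.92] [ 0. -0. -0.] x [568. 380.  94.] (np.float64(0.03), array([ 0.59,  0.54,  1.58, -0.  ,  1.02,  2.73]))
6 [-0.01 -0.03  1.92] [ 0. -0. -0.] x [569. 380.  75.] (np.float64(0.03), array([ 0.59,  0.56,  1.59, -0.  ,  0.99,  2.73]))
```

View pics/w22.png

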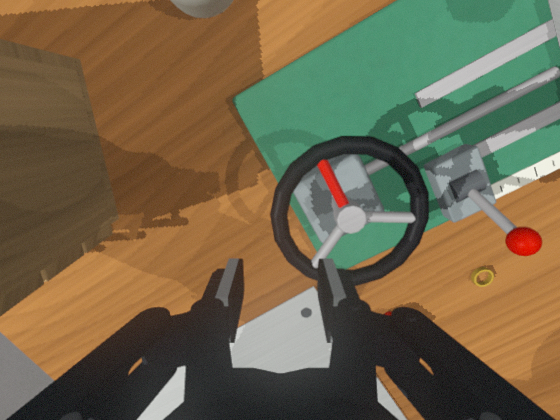

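Call:
jog_arm --increments "0 0 1 0 0 0 -0.1;0 0 1.5 0 0 0 -0.1;0 0 1.5 0 0 0 -0.1;0 0 1.5 0 0 0 -0.1;0 0 1 0 0 0 -0.1;0 0 0.5 0 0 0 -0.1;0 0 0 0 0 0 -0.1;0 0 0 0 0 0 -0.1"

```text
clock: 31.35
eef_pos: [568.6, 379.0, 121.4]
tcp_rot: [-3.14, -0.002, -0.572]
contact_force: [-0.1, 0.0, -0.4]
opening: 0.449
```

```bash
python3 - <<'E'
from h import *
log();snap('wrist','w23.png')
E
```

```text
31.35 q [ 5.860e-01  5.120e-01  1.564e+00 -1.000e-03  1.064e+00  2.730e+00] p [568.6 379.  121.4] rpy [-3.14e+00 -2.00e-03 -5.72e-01] F [-0.1  0.  -0.4] o 0.449
```

View pics/w23.png

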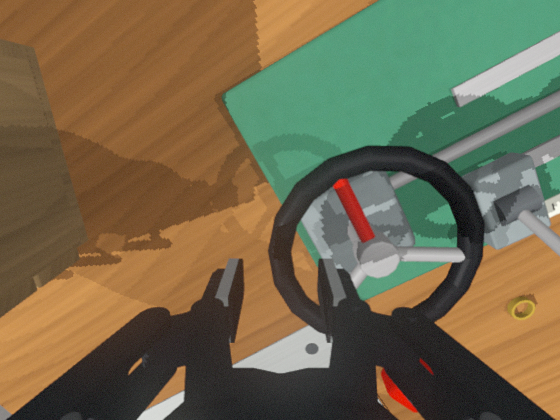

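Call:
jog_arm --increments "0 0 1 0 0 0 -0.1;0 0 1.2 0 0 0 -0.1;0 0 1.2 0 0 0 -0.1;0 0 0.8 0 0 0 -0.1;0 0 0.4 0 0 0 -0.1;0 0 0 0 0 0 -0.1;0 0 0 0 0 0 -0.1;0 0 0 0 0 0 -0.1"

```text
clock: 32.2
eef_pos: [568.8, 379.1, 75.6]
tcp_rot: [-3.14, -0.002, -0.572]
contact_force: [0.1, 0.4, 0.6]
opening: 0.446
```

Call:
jog_arm --increments "0 0 0 0 0 0 -0.5;0 0 0 0 0 0 -1;0 0 0 0 0 0 -1;0 0 0 0 0 0 -1;0 0 0 0 0 0 -1;0 0 0 0 0 0 -1;0 0 0 0 0 0 -1;0 0 0 0 0 0 -1" --squeeze 50

```text
clock: 33.0
eef_pos: [568.7, 379.0, 75.6]
tcp_rot: [-3.14, -0.002, -0.572]
contact_force: [-1.6, -1.5, 5.6]
opening: 0.156
```

```bash
python3 - <<'E'
from h import *
log();snap('wrist','w24.png')
E
```

```text
33.0 q [ 5.860e-01  5.620e-01  1.594e+00 -1.000e-03  9.840e-01  2.730e+00] p [568.7 379.   75.6] rpy [-3.14e+00 -2.00e-03 -5.72e-01] F [-1.6 -1.5  5.6] o 0.156
```

View pics/w24.png

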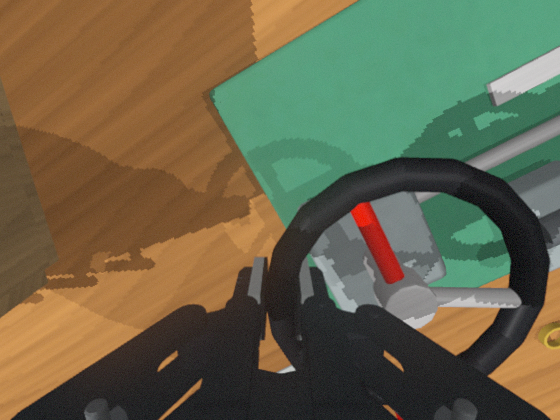

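Call:
jog_arm --increments "-0.29 0.01 0 0 0 -0.05 -1;-0.58 0.03 0 0 0 -0.1 -1;-0.58 0.03 0 0 0 -0.1 -1;-0.58 0.03 0 0 0 -0.1 -1;-0.58 0.03 0 0 0 -0.1 -1;-0.58 0.03 0 0 0 -0.1 -1;-0.58 0.03 0 0 0 -0.1 -1;-0.58 0.03 0 0 0 -0.1 -1"

```text
clock: 33.85
eef_pos: [527.5, 388.0, 75.6]
tcp_rot: [-3.141, -0.004, 0.182]
contact_force: [1.6, 1.5, 3.7]
opening: 0.156
```

```bash
cat > cr.py <<'E'
from path import *
s=log(); c=np.array([537.3,331.5]); d=s['eef_pos'][:2]-c; print('rad',np.hypot(*d).round(1),'theta',np.arctan2(d[1],d[0]).round(3),'from yaw',(s['tcp_rot'][2]+np.pi/2).round(3))
E
python3 cr.py; python3 - <<'E'
from h import *
snap('wrist','w25.png')
E
```

```text
33.85 q [ 6.330e-01  5.220e-01  1.664e+00 -1.000e-03  9.510e-01  2.022e+00] p [527.5 388.   75.6] rpy [-3.141 -0.004  0.182] F [1.6 1.5 3.7] o 0.156
rad 57.4 theta 1.743 from yaw 1.753
```

View pics/w25.png

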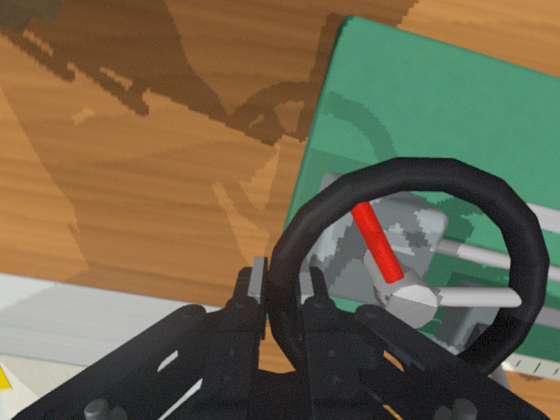

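Call:
jog_arm --increments "-0.7 0.04 0 0 0 -0.12 -1;-0.81 0.06 0 0 0 -0.14 -1;-0.81 0.06 0 0 0 -0.14 -1;-0.81 0.06 0 0 0 -0.14 -1;-0.81 0.06 0 0 0 -0.14 -1;-0.81 0.06 0 0 0 -0.14 -1;-0.81 0.06 0 0 0 -0.14 -1;-0.81 0.06 0 0 0 -0.14 -1"

```text
clock: 34.7
eef_pos: [482.0, 348.0, 75.6]
tcp_rot: [3.139, -0.004, 1.282]
contact_force: [1.1, 5.1, 3.8]
opening: 0.154
```

```bash
python3 cr.py
```

```text
34.7 q [0.623 0.442 1.803 0.    0.892 0.911] p [482.  348.   75.6] rpy [ 3.139 -0.004  1.282] F [1.1 5.1 3.8] o 0.154
rad 57.7 theta 2.851 from yaw 2.853
```

Call:
jog_arm --increments "-0.81 0.06 0 0 0 -0.14 -1;-0.81 0.06 0 0 0 -0.14 -1;-0.81 0.06 0 0 0 -0.14 -1;-0.81 0.06 0 0 0 -0.14 -1;-0.81 0.06 0 0 0 -0.14 -1;-0.81 0.06 0 0 0 -0.14 -1;-0.81 0.06 0 0 0 -0.14 -1;-0.81 0.06 0 0 0 -0.14 -1"

```text
clock: 35.5
eef_pos: [498.8, 288.9, 75.6]
tcp_rot: [3.137, 0.001, 2.402]
contact_force: [-1.9, 10.5, 1.9]
opening: 0.154
```

```bash
python3 cr.py
```

```text
35.5 q [ 5.220e-01  4.180e-01  1.843e+00  1.000e-03  8.750e-01 -3.100e-01] p [498.8 288.9  75.6] rpy [3.137e+00 1.000e-03 2.402e+00] F [-1.9 10.5  1.9] o 0.154
rad 57.4 theta -2.306 from yaw 3.973
```

Call:
jog_arm --increments "-0.81 0.08 0 0 0 -0.14 -1;-0.81 0.07 0 0 0 -0.14 -1;-0.81 0.06 0 0 0 -0.14 -1;-0.81 0.06 0 0 0 -0.14 -1;-0.81 0.06 0 0 0 -0.14 -1;-0.81 0.06 0 0 0 -0.14 -1;-0.81 0.06 0 0 0 -0.14 -1;-0.81 0.06 0 0 0 -0.14 -1"

```text
clock: 36.3
eef_pos: [557.9, 278.5, 75.6]
tcp_rot: [3.139, 0.001, -2.762]
contact_force: [-9.8, 12.2, 9.1]
opening: 0.155
```

```bash
python3 cr.py
```

```text
36.3 q [ 0.459  0.482  1.734  0.003  0.924 -1.493] p [557.9 278.5  75.6] rpy [ 3.139e+00  1.000e-03 -2.762e+00] F [-9.8 12.2  9.1] o 0.155
rad 56.9 theta -1.2 from yaw -1.191
```

Call:
jog_arm --increments "-0.81 0.1 0 0 0 -0.14 -1;-0.81 0.1 0 0 0 -0.14 -1;-0.81 0.08 0 0 0 -0.14 -1;-0.81 0.06 0 0 0 -0.14 -1;-0.81 0.06 0 0 0 -0.14 -1;-0.81 0.06 0 0 0 -0.14 -1;-0.81 0.06 0 0 0 -0.14 -1;-0.6 0.04 0 0 0 -0.1 -1"

```text
clock: 37.1
eef_pos: [593.4, 324.9, 75.6]
tcp_rot: [3.141, -0.001, -1.681]
contact_force: [-7.5, -3.5, 10.8]
opening: 0.155
```

```bash
python3 cr.py; python3 - <<'E'
from h import *
snap('wrist','w26.png')
E
```

```text
37.1 q [ 4.990e-01  5.540e-01  1.608e+00 -1.000e-03  9.810e-01 -2.531e+00] p [593.4 324.9  75.6] rpy [ 3.141e+00 -1.000e-03 -1.681e+00] F [-7.5 -3.5 10.8] o 0.155
rad 56.5 theta -0.117 from yaw -0.11
```

View pics/w26.png

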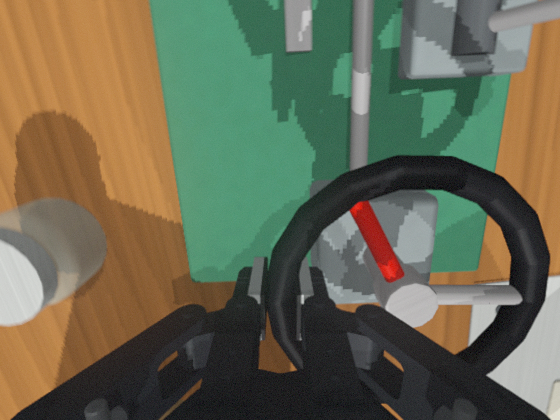

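Call:
jog_arm --increments "0 0 0 0 0 0 -0.4;0 0 0 0 0 0 -0.1;0 0 0 0 0 0 -0.1;0 0 -0.7 0 0 0 -0.1;0 0 -1.4 0 0 0 -0.1;0 0 -1.6 0 0 0 -0.1;0 0 -1.6 0 0 0 -0.1;0 0 -0.7 0 0 0 -0.1"

```text
clock: 37.95
eef_pos: [595.7, 325.6, 138.3]
tcp_rot: [-3.136, 0.002, -1.685]
contact_force: [-0.6, 1.1, 0.8]
opening: 0.446
```

```bash
python3 - <<'E'
from path import *
log()
c=np.array([537,331.5]); t=-2.1
x=np.r_[c+57.5*np.array([np.cos(t),np.sin(t)]),135]; print(x)
path(x,Ro.from_euler('xyz',[np.pi,0,t-np.pi/2]),[0,0,0],16)
E
```

```text
37.95 q [ 4.990e-01  4.860e-01  1.565e+00 -1.000e-03  1.085e+00 -2.528e+00] p [595.7 325.6 138.3] rpy [-3.136e+00  2.000e-03 -1.685e+00] F [-0.6  1.1  0.8] o 0.446
[507.97134899 281.86546142 135.        ]
total w [-1.000e-03  7.000e-03  1.985e+00] 1.99
1 [0.33 0.51 0.02] [-0.     0.     0.124] x [590. 323. 138.] (np.float64(0.13), array([ 0.5 ,  0.48,  1.58, -0.  ,  1.08, -2.4 ]))
2 [0.4  0.47 0.02] [-0.     0.     0.124] x [585. 320. 138.] (np.float64(0.12), array([ 0.5 ,  0.47,  1.59, -0.  ,  1.07, -2.28]))
3 [0.45 0.42 0.02] [-0.     0.     0.124] x [579. 317. 138.] (np.float64(0.12), array([ 0.5 ,  0.46,  1.61, -0.  ,  1.07, -2.15]))
4 [0.5  0.36 0.02] [-0.     0.     0.124] x [574. 315. 138.] (np.float64(0.12), array([ 0.5 ,  0.45,  1.62, -0.  ,  1.06, -2.03]))
5 [0.54 0.29 0.02] [-0.     0.     0.124] x [568. 312. 137.] (np.float64(0.12), array([ 0.5 ,  0.44,  1.64, -0.  ,  1.06, -1.9 ]))
6 [0.57 0.22 0.02] [-0.     0.     0.124] x [563. 309. 137.] (np.float64(0.12), array([ 0.5 ,  0.43,  1.65, -0.  ,  1.05, -1.78]))
7 [0.59 0.15 0.02] [-0.     0.     0.124] x [557. 306. 137.] 
[... 576 characters left out ...]
2, -0.  ,  1.03, -1.16]))
12 [ 0.57 -0.22  0.02] [-0.     0.     0.124] x [530. 293. 136.] (np.float64(0.12), array([ 0.51,  0.38,  1.73, -0.  ,  1.02, -1.03]))
13 [ 0.54 -0.29  0.02] [-0.     0.     0.124] x [524. 290. 136.] (np.float64(0.12), array([ 0.51,  0.38,  1.75, -0.  ,  1.02, -0.91]))
14 [ 0.5  -0.36  0.02] [-0.     0.     0.124] x [519. 287. 135.] (np.float64(0.12), array([ 0.51,  0.37,  1.76, -0.  ,  1.01, -0.78]))
15 [ 0.45 -0.41  0.02] [-0.     0.     0.124] x [513. 285. 135.] (np.float64(0.12), array([ 0.51,  0.36,  1.77, -0.  ,  1.01, -0.66]))
16 [ 0.4  -0.47  0.02] [-0.     0.     0.124] x [508. 282. 135.] (np.float64(0.12), array([ 0.51,  0.35,  1.79,  0.  ,  1.  , -0.54]))
```

Call:
jog_arm --increments "0.3 0.5 0 0 0 0.124 -0.1;0.4 0.5 0 0 0 0.124 -0.1;0.5 0.4 0 0 0 0.124 -0.1;0.5 0.4 0 0 0 0.124 -0.1;0.5 0.3 0 0 0 0.124 -0.1;0.6 0.2 0 0 0 0.124 -0.1;0.6 0.1 0 0 0 0.124 -0.1;0.6 0.1 0 0 0 0.124 -0.1"

```text
clock: 38.75
eef_pos: [550.2, 302.8, 135.6]
tcp_rot: [-3.141, 0.002, -2.683]
contact_force: [0.2, -0.0, -0.2]
opening: 0.452
```

Call:
jog_arm --increments "0.6 0 0 0 0 0.124 -0.1;0.6 -0.1 0 0 0 0.124 -0.1;0.6 -0.2 0 0 0 0.124 -0.1;0.6 -0.2 0 0 0 0.124 -0.1;0.5 -0.3 0 0 0 0.124 -0.1;0.5 -0.3 0 0 0 0.124 -0.1;0.5 -0.4 0 0 0 0.124 -0.1;0.4 -0.4 0 0 0 0.124 -0.1"

```text
clock: 39.55
eef_pos: [506.6, 281.8, 135.6]
tcp_rot: [3.14, 0.002, 2.609]
contact_force: [1.0, -0.7, -0.7]
opening: 0.449
```

```bash
python3 t4.py 508 281.9 75.6 -3.671 1; python3 - <<'E'
from h import *
c=cam('wrist'); snap('wrist','w27.png'); np.savez('w27.npz',*c)
E
```

```text
39.55 q [ 5.060e-01  3.470e-01  1.791e+00 -1.000e-03  1.001e+00 -5.310e-01] p [506.6 281.8 135.6] rpy [3.140e+00 2.000e-03 2.609e+00] F [ 1.  -0.7 -0.7] o 0.449
total w [ 0.002  0.002 -0.004] 0.0
1 [-0.1   0.07  6.  ] [ 0.002  0.002 -0.004] x [508. 282.  76.] (np.float64(0.11), array([ 0.51,  0.43,  1.83,  0.  ,  0.89, -0.53]))
```

View pics/w27.png

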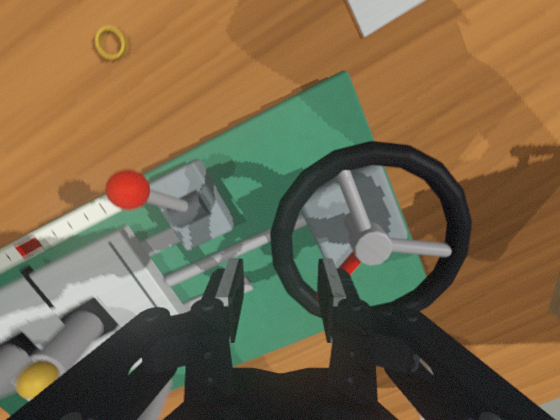

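```bash
python3 - <<'E'
from h import *
im=cv2.imread('pics/w27.png'); cv2.imwrite('pics/w27c.png',cv2.resize(im[215:315,0:130],None,fx=6,fy=6,interpolation=3))
E
```

```text
(no output)
```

View pics/w27c.png

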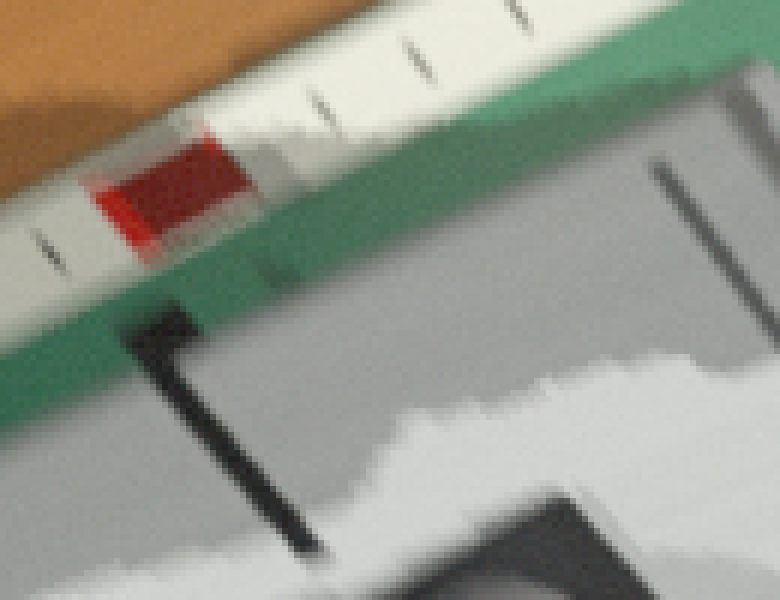

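Call:
jog_arm --increments "-0.1 0.1 1 0 0 0 -0.1;0 0 1.4 0 0 0 -0.1;0 0 1.4 0 0 0 -0.1;0 0 1.2 0 0 0 -0.1;0 0 0.7 0 0 0 -0.1;0 0 0.3 0 0 0 -0.1;0 0 0 0 0 0 -0.1;0 0 0 0 0 0 -0.1"

```text
clock: 40.4
eef_pos: [508.5, 282.4, 75.2]
tcp_rot: [3.14, 0.002, 2.614]
contact_force: [0.2, 0.3, 0.8]
opening: 0.447
```

Call:
jog_arm --increments "0 0 0 0 0 0 -0.5;0 0 0 0 0 0 -1;0 0 0 0 0 0 -1;0 0 0 0 0 0 -1;0 0 0 0 0 0 -1;0 0 0 0 0 0 -1;0 0 0 0 0 0 -1;0 0 0 0 0 0 -1"

```text
clock: 41.2
eef_pos: [508.2, 282.1, 75.6]
tcp_rot: [3.141, 0.002, 2.614]
contact_force: [-2.8, -1.5, 5.5]
opening: 0.15
```

```bash
python3 - <<'E'
from h import *
d=np.load('w27.npz'); c=[d[k] for k in d.files]; u=np.array([.0672,.9977])
P=lambda a,b:[a/6,b/6+215]
m=plane(c,[P(128,218)],52)[0]; mb=plane(c,[P(205,235),P(253,188)],30)
l=plane(c,[P(145,345),P(315,550)],52); p=plane(c,[P(163,318)],48)
print('mark top',m,'base -',mb); print('line',l,'ptr',p); print('remaining', (m[:2]-l[0][:2])@u,(m[:2]-l[1][:2])@u,(m[:2]-p[0][:2])@u)
E
```

```text
mark top [421.50848433  47.91898756  52.        ] base - [[429.30079475  34.0040356   30.        ]
 [427.06783393  47.59863438  30.        ]]
line [[439.25946509  33.52985653  52.        ]
 [482.12407482  29.76545828  52.        ]] ptr [[437.19994695  35.37883869  48.        ]]
remaining 13.163170127485552 14.038408483637644 11.456840245319267
```

Call:
jog_arm --increments "-0.46 0.02 0 0 0 -0.08 -1;-0.75 0.05 0 0 0 -0.13 -1;-0.75 0.05 0 0 0 -0.13 -1;-0.75 0.05 0 0 0 -0.13 -1;-0.75 0.05 0 0 0 -0.13 -1;-0.75 0.05 0 0 0 -0.13 -1;-0.75 0.05 0 0 0 -0.13 -1;-0.75 0.05 0 0 0 -0.13 -1"

```text
clock: 42.0
eef_pos: [562.3, 280.5, 75.6]
tcp_rot: [-3.141, 0.0, -2.674]
contact_force: [-7.5, -0.2, 8.2]
opening: 0.149
```

```bash
python3 cr.py; python3 - <<'E'
from h import *
c=cam('wrist'); snap('wrist','w28.png'); np.savez('w28.npz',*c); snap('top','t28.png'); snap('scene','s28.png')
im=cv2.imread('pics/t28.png'); cv2.imwrite('pics/t28c.png',cv2.resize(im[160:270,110:310],None,fx=4,fy=4,interpolation=3))
E
```

```text
42.0 q [ 0.46   0.489  1.722 -0.     0.93  -1.578] p [562.3 280.5  75.6] rpy [-3.141  0.    -2.674] F [-7.5 -0.2  8.2] o 0.149
rad 56.8 theta -1.115 from yaw -1.103
```

View pics/w28.png

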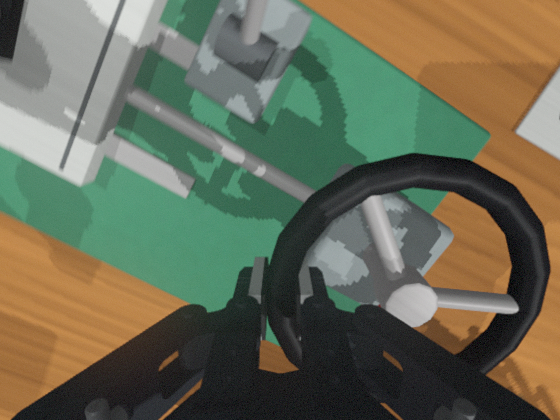

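View pics/t28c.png

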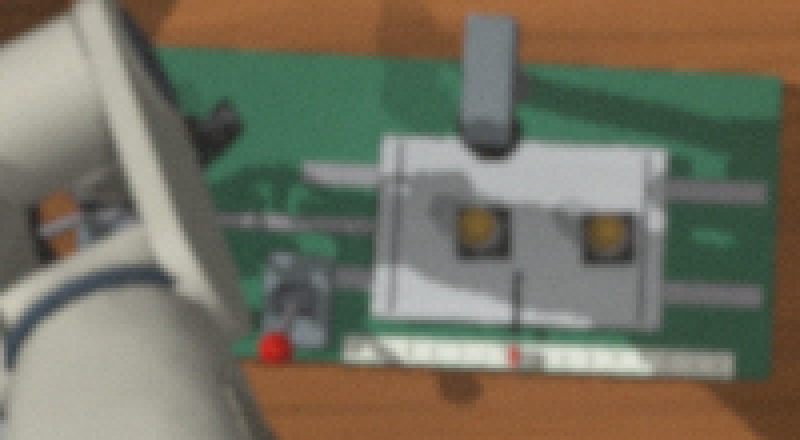

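```bash
python3 - <<'E'
from h import *
u=np.array([.0672,.9977])
def meas(f,c,lb,rb,vth=95):
    im=cv2.imread(f).astype(int); 
    h=cv2.cvtColor(im.astype(np.uint8),cv2.COLOR_BGR2HSV); H,S,V=cv2.split(h)
    red=(((H<10)|(H>170))&(S>110)&(V>70)); x0,y0,x1,y1=rb; ys,xs=np.nonzero(red[y0:y1,x0:x1]); mp=[xs.mean()+x0,ys.mean()+y0]; m=plane(c,[mp],45)[0]
    x0,y0,x1,y1=lb; pts=[]
    for y in range(y0,y1):
        g=im[y,x0:x1].sum(1).astype(float); w=np.clip(np.median(g)-g-60,0,None); 
        if w.sum()>0: pts.append([x0+(w*np.arange(x1-x0)).sum()/w.sum(),y])
    L=plane(c,pts,52)[:,:2]; 
    print(f,'mark',mp,m.round(1),len(xs),'line',np.round(pts,1).tolist()[:3],'remaining per row',((m[:2]-L)@u).round(1))
c=cam('top')
meas('pics/t28.png',c,(232,228,246,241),(232,244,246,254))
meas('pics/t0.png' if 0 else 'pics/top0.png',c,(258,230,272,242),(232,244,246,254))
E
python3 - <<'E'
import cv2
im=cv2.imread('pics/s28.png'); cv2.imwrite('pics/s28c.png',cv2.resize(im[170:270,250:410],None,fx=5,fy=5,interpolation=3))
E
```

```text
pics/t28.png mark [np.float64(238.0), np.float64(248.5)] [421.5  47.   45. ] 2 line [[239.0, 228.0], [239.0, 229.0], [238.7, 230.0]] remaining per row [ 0.4  0.6 -0.1 -0.3 -0.2 -0.   0.2  0.6  0.9  0.9  0.7  0.8  0.8]
pics/top0.png mark [np.float64(238.0), np.float64(248.5)] [421.5  47.   45. ] 2 line [[264.4, 230.0], [264.2, 231.0], [264.2, 232.0]] remaining per row [78.3 78.  77.9 77.9 77.9 78.  77.9 78.1 77.9 77.7 77.6 77.6]
```

View pics/s28c.png

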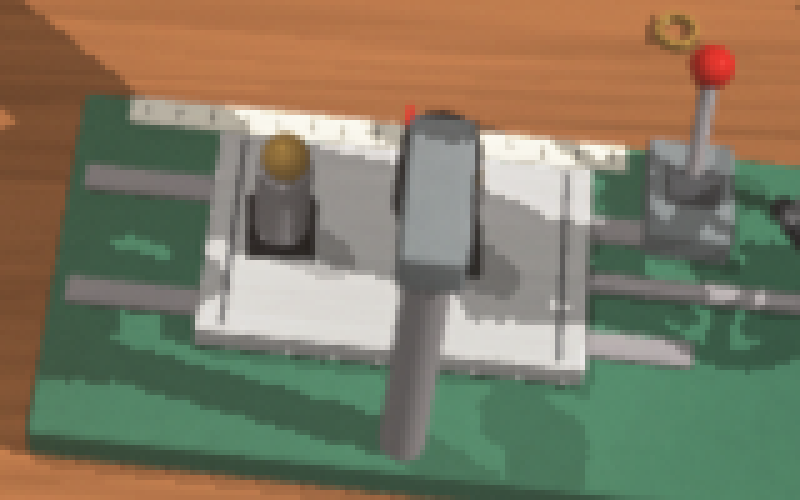

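Call:
jog_arm --increments "0 0 0 0 0 0 -0.4;0 0 0 0 0 0 -0.1;0 0 0 0 0 0 -0.1;0 0 -0.7 0 0 0 -0.1;0 0 -1.6 0 0 0 -0.1;0 0 -2.2 0 0 0 -0.1;0 0 -2.2 0 0 0 -0.1;0 0 -1.3 0 0 0 -0.1"

```text
clock: 42.95
eef_pos: [564.1, 281.0, 158.2]
tcp_rot: [-3.141, 0.005, -2.679]
contact_force: [-0.5, 0.8, -0.7]
opening: 0.451
```

```bash
python3 t4.py 385 220 170 3.0746 12
```

```text
42.95 q [ 4.600e-01  3.950e-01  1.662e+00 -1.000e-03  1.080e+00 -1.572e+00] p [564.1 281.  158.2] rpy [-3.141  0.005 -2.679] F [-0.5  0.8 -0.7] o 0.451
total w [0.    0.005 0.529] 0.53
1 [ 1.56  0.21 -0.11] [0.    0.    0.044] x [549. 276. 159.] (np.float64(0.05), array([ 0.47,  0.37,  1.7 , -0.  ,  1.07, -1.52]))
2 [ 1.57  0.14 -0.11] [0.    0.    0.044] x [534. 271. 160.] (np.float64(0.05), array([ 0.47,  0.35,  1.73, -0.  ,  1.06, -1.47]))
3 [ 1.57  0.07 -0.1 ] [0.    0.    0.044] x [519. 266. 161.] (np.float64(0.05), array([ 0.47,  0.32,  1.76, -0.  ,  1.05, -1.43]))
4 [ 1.58  0.   -0.1 ] [0.    0.    0.044] x [504. 261. 162.] (np.float64(0.05), array([ 0.48,  0.3 ,  1.79, -0.  ,  1.05, -1.38]))
5 [ 1.58 -0.07 -0.1 ] [0.    0.    0.044] x [489. 256. 163.] (np.float64(0.05), array([ 0.48,  0.27,  1.83, -0.  ,  1.04, -1.33]))
6 [ 1.57 -0.14 -0.1 ] [0.    0.    0.044] x [475. 251. 164.] (np.float64(0.05), array([ 0.49,  0.25,  1.86, -0.  ,  1.03, -1.28]))
7 [ 1.56 -0.21 -0.1 ] [0.    0.    0.044] x [460. 245. 165.] (np.float64(0.05), array([ 0.49,  0.23,  1.89, -0.  ,  1.03, -1.23]))
8 [ 1.55 -0.27 -0.1 ] [0.    0.    0.044] x [445. 240. 166.] (np.float64(0.05), array([ 0.5 ,  0.2 ,  1.92, -0.  ,  1.02, -1.18]))
9 [ 1.54 -0.34 -0.1 ] [0.    0.    0.044] x [430. 235. 167.] (np.float64(0.05), array([ 0.5 ,  0.18,  1.95, -0.  ,  1.02, -1.13]))
10 [ 1.52 -0.41 -0.1 ] [0.    0.    0.044] x [415. 230. 168.] (np.float64(0.05), array([ 0.51,  0.15,  1.98, -0.  ,  1.02, -1.08]))
11 [ 1.5  -0.48 -0.1 ] [0.    0.    0.044] x [400. 225. 169.] (np.float64(0.05), array([ 0.51,  0.12,  2.  , -0.  ,  1.01, -1.03]))
12 [ 1.48 -0.54 -0.1 ] [0.    0.    0.044] x [385. 220. 170.] (np.float64(0.05), array([ 0.52,  0.1 ,  2.03,  0.  ,  1.01, -0.98]))
```

Call:
jog_arm --increments "1.6 0.2 -0.1 0 0 0.044 -0.1;1.6 0.1 -0.1 0 0 0.044 -0.5;1.6 0.1 -0.1 0 0 0.044 -1;1.6 0 -0.1 0 0 0.044 -1;1.6 -0.1 -0.1 0 0 0.044 -1;1.6 -0.1 -0.1 0 0 0.044 -1;1.6 -0.2 -0.1 0 0 0.044 -1;1.5 -0.3 -0.1 0 0 0.044 -1"

```text
clock: 43.75
eef_pos: [441.8, 238.6, 163.5]
tcp_rot: [-3.142, 0.003, -3.033]
contact_force: [-0.5, -0.2, -0.1]
opening: 0.002
```

Call:
jog_arm --increments "1.5 -0.3 -0.1 0 0 0.044 -1;1.5 -0.4 -0.1 0 0 0.044 -1;1.5 -0.5 -0.1 0 0 0.044 -1;1.5 -0.5 -0.1 0 0 0.044 -1;0 0 0 0 0 0 -1;0 0 0 0 0 0 -1;0 0 0 0 0 0 -1;0 0 0 0 0 0 -1"

```text
clock: 44.55
eef_pos: [383.7, 219.5, 166.8]
tcp_rot: [3.141, 0.002, 3.076]
contact_force: [-0.6, 0.2, -0.0]
opening: -0.004
```

```bash
python3 - <<'E'
from h import *
log(); c=cam('wrist'); snap('wrist','w29.png'); np.savez('w29.npz',*c)
E
```

```text
44.55 q [ 5.170e-01  9.800e-02  2.040e+00 -1.000e-03  1.001e+00 -9.880e-01] p [383.7 219.5 166.8] rpy [3.141e+00 2.000e-03 3.076e+00] F [-0.6  0.2 -0. ] o -0.004
```

View pics/w29.png

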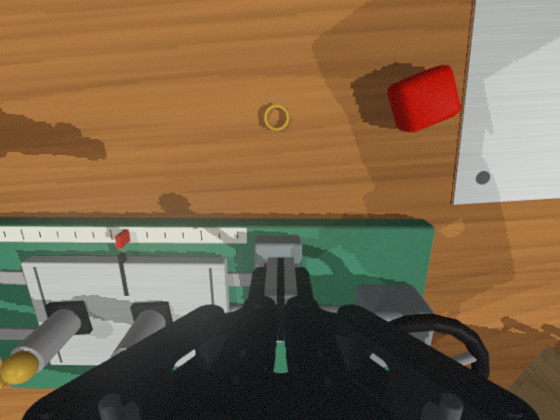

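```bash
python3 - <<'E'
from h import *
d=np.load('w29.npz'); c=[d[k] for k in d.files]; u=np.array([.0672,.9977])
im=cv2.imread('pics/w29.png'); cv2.imwrite('pics/w29c.png',cv2.resize(im[222:302,82:172],None,fx=7,fy=7,interpolation=3))
H,S,V=cv2.split(cv2.cvtColor(im,cv2.COLOR_BGR2HSV)); red=(((H<10)|(H>170))&(S>110)&(V>70)); ys,xs=np.nonzero(red[225:255,105:140]); mp=[xs.mean()+105,ys.mean()+225]; print(mp,len(xs)); m=plane(c,[mp],41)[0]; print(m)
pts=[]
for y in range(264,294):
    g=im[y,112:138].sum(1).astype(float); w=np.clip(np.median(g)-g-60,0,None)
    if w.sum()>0: pts.append([112+(w*np.arange(26)).sum()/w.sum(),y])
L=plane(c,pts,52)[:,:2]; print(((m[:2]-L)@u).round(1))
E
```

```text
[np.float64(121.94897959183673), np.float64(238.9591836734694)] 196
[423.70179044  45.69681831  41.        ]
[-0.1 -0.1  0.   0.  -0.   0.1  0.1  0.   0.2  0.2  0.1  0.  -0.   0.1
  0.   0.   0.1  0.2  0.1  0.2  0.2  0.1  0.3  0.1  0.1  0.3  0.1  0.2
  0.1  0.1]
```

View pics/w29c.png

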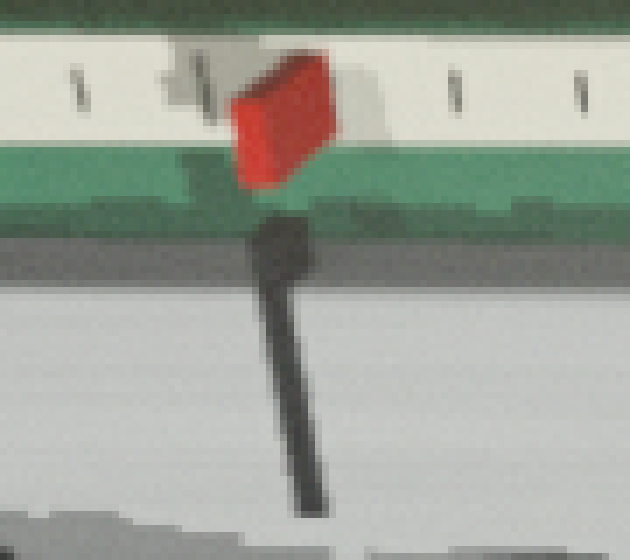

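Call:
jog_arm --increments "0 -0.2 1 0 0 0 -1;0 -0.2 1.6 0 0 0 -1;0 0 1.8 0 0 0 -1;0 0 1.8 0 0 0 -1;0 0 1.6 0 0 0 -1;0 0 1.2 0 0 0 -1;0 0 0.6 0 0 0 -1;0 0 0 0 0 0 -1"

```text
clock: 45.4
eef_pos: [382.5, 214.9, 69.9]
tcp_rot: [-3.141, 0.001, 3.076]
contact_force: [0.0, 1.1, -0.2]
opening: 0.005
```

```bash
python3 - <<'E'
from h import *
log(); snap('scene','s30.png'); im=cv2.imread('pics/s30.png'); cv2.imwrite('pics/s30c.png',cv2.resize(im[130:260,330:480],None,fx=4.5,fy=4.5,interpolation=3))
E
```

```text
45.4 q [ 5.09e-01  2.47e-01  2.13e+00 -2.00e-03  7.64e-01 -9.95e-01] p [382.5 214.9  69.9] rpy [-3.141e+00  1.000e-03  3.076e+00] F [ 0.   1.1 -0.2] o 0.005
```

View pics/s30c.png

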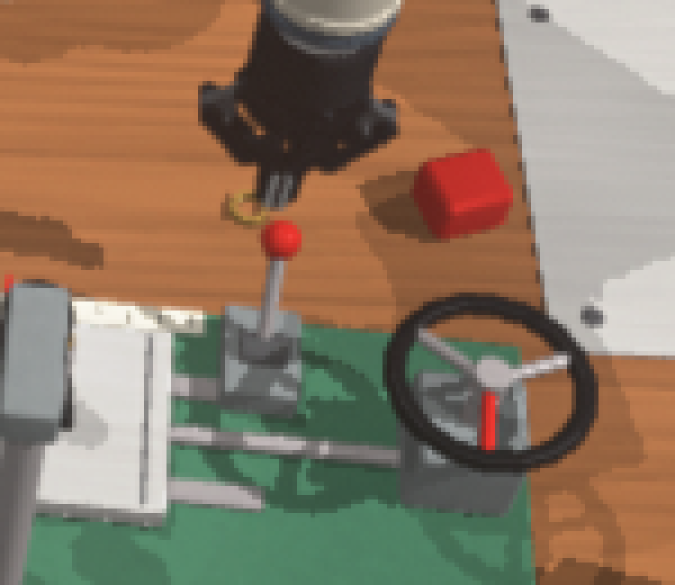

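Call:
jog_arm --increments "-0.8 0 0 0 0 0 -1;-1.2 0 0 0 0 0 -1;-1.2 0 0 0 0 0 -1;-1.2 0 0 0 0 0 -1;-1.2 0 0 0 0 0 -1;-1.2 0 0 0 0 0 -1;-1.2 0 0 0 0 0 -1;-0.8 0 0 0 0 0 -1"

```text
clock: 46.25
eef_pos: [472.1, 209.3, 70.7]
tcp_rot: [3.141, 0.002, 3.075]
contact_force: [-1.5, 0.6, -0.2]
opening: -0.001
```

Call:
jog_arm --increments "-0.2 0 0 0 0 0 -1;-0.2 0 0 0 0 0 -1;-0.2 0 0 0 0 0 -1;-0.2 0 0 0 0 0 -1;0 0 0 0 0 0 -1;0 0 0 0 0 0 -1;0 0 0 0 0 0 -1;0 0 0 0 0 0 -1"

```text
clock: 47.05
eef_pos: [478.9, 209.0, 71.0]
tcp_rot: [3.141, 0.002, 3.076]
contact_force: [0.1, 0.6, 0.9]
opening: -0.001
```

```bash
python3 - <<'E'
from h import *
log(); snap('scene','s31.png'); im=cv2.imread('pics/s31.png'); cv2.imwrite('pics/s31c.png',cv2.resize(im[130:260,330:480],None,fx=4.5,fy=4.5,interpolation=3))
E
```

```text
47.05 q [ 4.090e-01  3.560e-01  1.960e+00 -1.000e-03  8.240e-01 -1.095e+00] p [478.9 209.   71. ] rpy [3.141e+00 2.000e-03 3.076e+00] F [0.1 0.6 0.9] o -0.001
```

View pics/s31c.png

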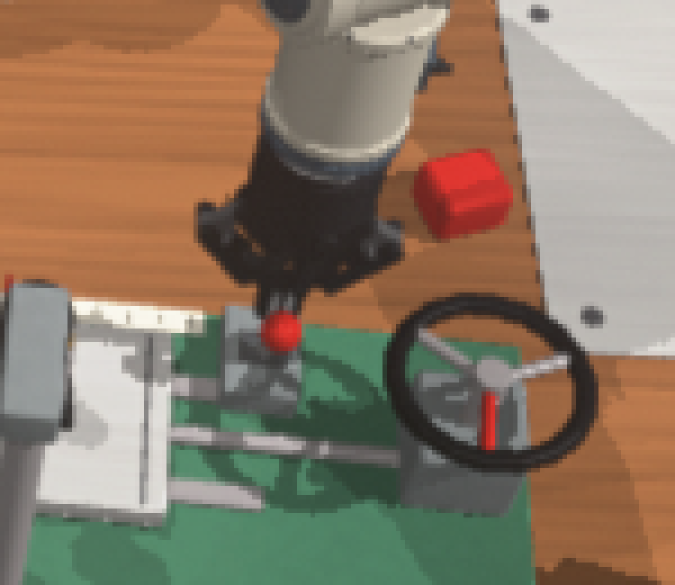

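Call:
jog_arm --increments "-0.2 0 0 0 0 0 -1;-0.2 0 0 0 0 0 -1;0 0 0 0 0 0 -1;0 0 0 0 0 0 -1;0 0 0 0 0 0 -1;0 0 0 0 0 0 -1;0 0 0 0 0 0 -1;0 0 0 0 0 0 -1"

```text
clock: 47.9
eef_pos: [482.5, 208.6, 70.8]
tcp_rot: [-3.142, 0.002, 3.076]
contact_force: [-3.5, 1.2, -0.2]
opening: 0.004
```

```bash
python3 - <<'E'
from h import *
log(); snap('scene','s32.png'); 
for f in('s30','s31','s32'):
    im=cv2.imread('pics/%s.png'%f); H,S,V=cv2.split(cv2.cvtColor(im,cv2.COLOR_BGR2HSV)); red=(((H<8)|(H>172))&(S>150)&(V>110)); ys,xs=np.nonzero(red[170:215,380:405]); p=[xs.mean()+380,ys.mean()+170]; print(f,p,len(xs),plane(cam('scene'),[p],122).round(1))
E
```

```text
47.9 q [ 4.060e-01  3.600e-01  1.953e+00 -1.000e-03  8.270e-01 -1.099e+00] p [482.5 208.6  70.8] rpy [-3.142e+00  2.000e-03  3.076e+00] F [-3.5  1.2 -0.2] o 0.004
s30 [np.float64(392.078125), np.float64(182.71875)] 64 [[428.6 215.2 122. ]]
s31 [np.float64(392.3666666666667), np.float64(203.2)] 60 [[500.7 211.2 122. ]]
s32 [np.float64(392.0508474576271), np.float64(204.49152542372883)] 59 [[505.2 210.  122. ]]
```

Call:
jog_arm --increments "0.5 0 0 0 0 0 -1;1 0 0 0 0 0 -1;1.5 0 0 0 0 0 -1;2 0 0 0 0 0 -1;2 0 -0.5 0 0 0 -1;2 0 -1.5 0 0 0 -1;1 0 -2 0 0 0 -1;0 0 -2 0 0 0 -1"

```text
clock: 48.75
eef_pos: [380.1, 214.8, 131.0]
tcp_rot: [-3.141, 0.001, 3.077]
contact_force: [0.3, 0.5, -0.2]
opening: -0.001
```

Call:
jog_arm --increments "0 0 -2 0 0 0 -1;0 0 -2.5 0 0 0 -1;0 0 -2.5 0 0 0 -1;0 0 -2 0 0 0 -1;0 0 -1 0 0 0 -1;0 0 0 0 0 0 -1;0 0 0 0 0 0 -1;0 0 0 0 0 0 -1"

```text
clock: 49.55
eef_pos: [381.9, 214.8, 229.5]
tcp_rot: [-3.141, 0.001, 3.076]
contact_force: [-0.3, -0.5, 0.0]
opening: -0.002
```

```bash
python3 - <<'E'
from h import *
log(); c=cam('wrist'); snap('wrist','w33.png'); np.savez('w33.npz',*c); snap('scene','s33.png'); snap('top','t33.png')
im=cv2.imread('pics/s33.png'); cv2.imwrite('pics/s33c.png',cv2.resize(im[150:270,240:480],None,fx=3.3,fy=3.3,interpolation=3))
im=cv2.imread('pics/t33.png'); cv2.imwrite('pics/t33c.png',cv2.resize(im[160:270,110:310],None,fx=4,fy=4,interpolation=3))
E
```

```text
49.55 q [ 5.100e-01  1.900e-02  1.972e+00 -1.000e-03  1.151e+00 -9.950e-01] p [381.9 214.8 229.5] rpy [-3.141e+00  1.000e-03  3.076e+00] F [-0.3 -0.5  0. ] o -0.002
```

View pics/s33c.png

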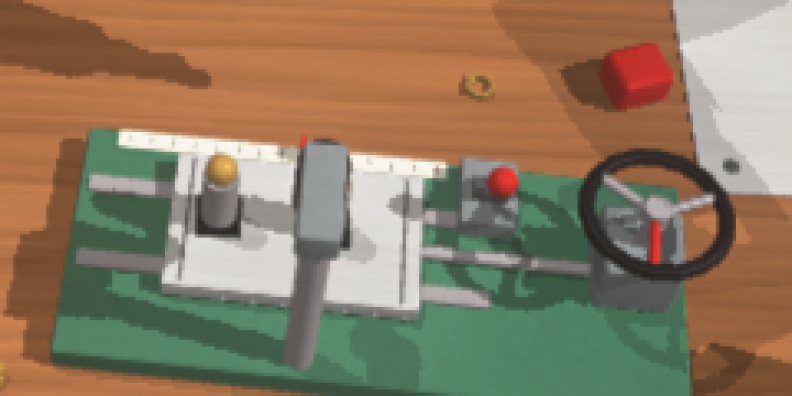

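View pics/t33c.png

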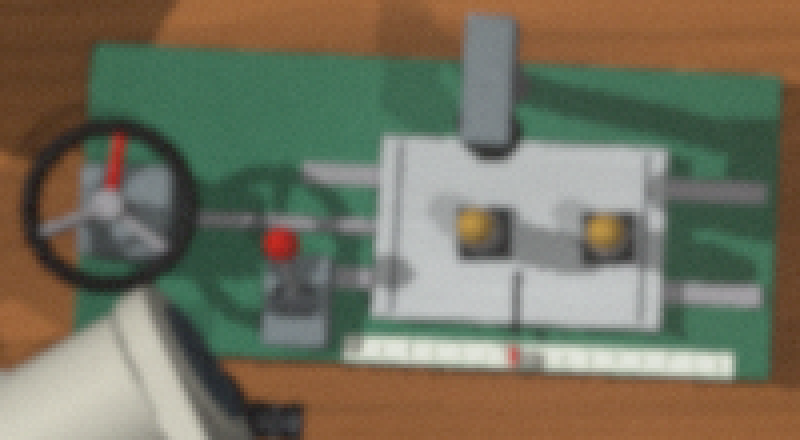

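View pics/w33.png

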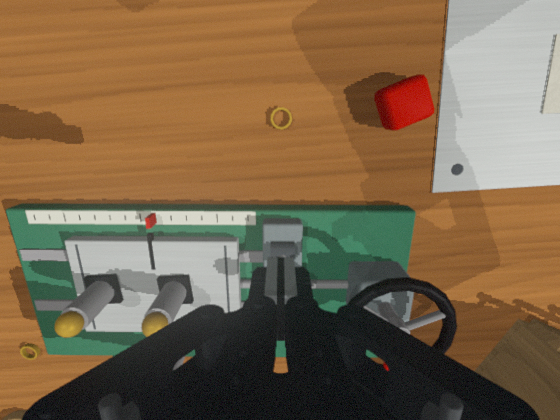

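```bash
python3 - <<'E'
from h import *
d=np.load('w33.npz'); c=[d[k] for k in d.files]; u=np.array([.0672,.9977])
im=cv2.imread('pics/w33.png'); H,S,V=cv2.split(cv2.cvtColor(im,cv2.COLOR_BGR2HSV)); red=(((H<10)|(H>170))&(S>110)&(V>70)); ys,xs=np.nonzero(red[208:235,138:165]); m=plane(c,[[xs.mean()+138,ys.mean()+208]],41)[0]
pts=[]
for y in range(243,268):
    g=im[y,140:164].sum(1).astype(float); w=np.clip(np.median(g)-g-60,0,None)
    if w.sum()>0: pts.append([140+(w*np.arange(24)).sum()/w.sum(),y])
print('ptr-mark',((m[:2]-plane(c,pts,52)[:,:2])@u).round(1))
ct=cam('top'); im=cv2.imread('pics/t33.png'); H,S,V=cv2.split(cv2.cvtColor(im,cv2.COLOR_BGR2HSV))
red=(((H<8)|(H>172))&(S>150)&(V>100)); ys,xs=np.nonzero(red[205:230,172:190]); print('lever ball',plane(ct,[[xs.mean()+172,ys.mean()+205]],122))
ball=((H>18)&(H<32)&(S>120)&(V>90)).astype(np.uint8); k,l,st,ce=cv2.connectedComponentsWithStats(ball)
for i in range(1,k):
    if st[i,4]>15 and 200<ce[i][0]<290 and 200<ce[i][1]<240: print('ball',plane(ct,[ce[i]],126).round(1))
# feet from the wrist view: dark square centroids
a=cv2.imread('pics/top0.png'); b=im
for n,(x0,y0,x1,y1) in {'ring1':(313,166,333,186),'ring2':(329,261,349,281),'ring3':(174,277,194,297),'driver':(350,135,375,192)}.items():
    print(n,cv2.absdiff(a[y0:y1,x0:x1],b[y0:y1,x0:x1]).mean().round(1), cv2.phaseCorrelate(cv2.cvtColor(a[y0:y1,x0:x1],6).astype(np.float32),cv2.cvtColor(b[y0:y1,x0:x1],6).astype(np.float32)))
E
python3 -c "
import cv2
im=cv2.imread('pics/w33.png'); cv2.imwrite('pics/w33c.png',cv2.resize(im[205:345,20:260],None,fx=3.3,fy=3.3,interpolation=3))"
```

```text
ptr-mark [-0.1 -0.1  0.  -0.1 -0.   0.   0.  -0.1 -0.1 -0.   0.1  0.1  0.1  0.1
 -0.  -0.   0.1  0.1  0.1  0.1  0.1  0.   0.   0.1  0.2]
lever ball [[505.94586203 210.45301849 122.        ]]
ball [[515.9  68.3 126. ]]
ball [[509.6 -27.3 126. ]]
ring1 2.2 ((0.07769203087444687, 0.2504127785233514), 1.1101195424795152)
ring2 9.8 ((0.38106730891522034, -0.01347402080138771), 0.7350443708896637)
ring3 18.4 ((-4.1725150307829235, 8.817743499414902), 0.16621533155441284)
driver 2.1 ((0.45823280692711954, -0.016795343458497314), 1.0448067633310953)
```

View pics/w33c.png

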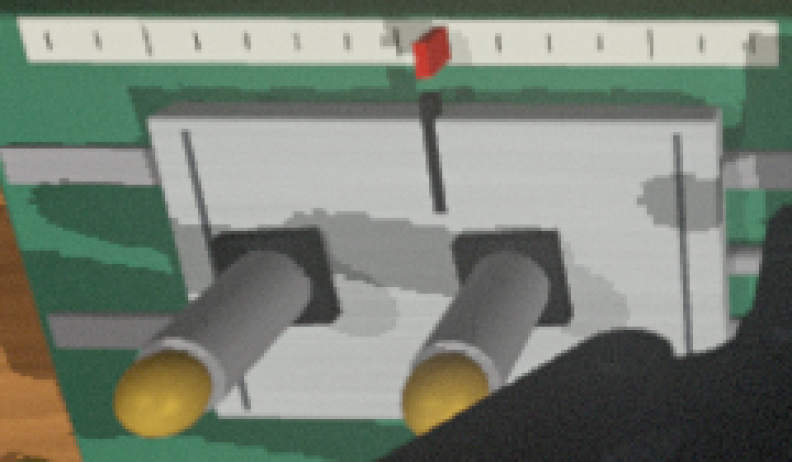

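View pics/s33.png

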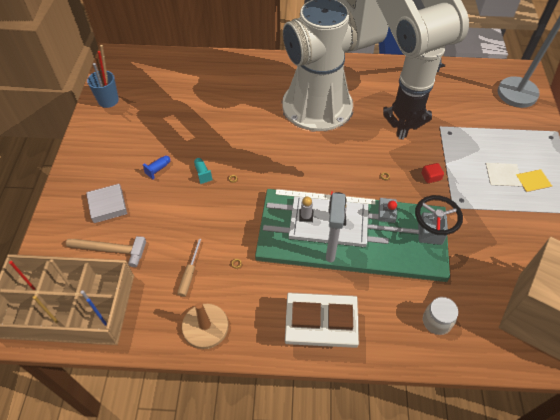

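```bash
python3 -c "
from h import *
s=r.sense(); print(s['clock'],s['contact_force'],abs(s['qvel']).max()); print(r.sign_off())"
```

```text
49.7 [-0.85368837  0.26488396  0.2492989 ] 0.0061407018339778765
the job is handed in; nothing more can be done
None
```

I finished the job and handed it in at 49.7 s. Only two awards were on the bench. Both now stand on the sliding table, the pointer is on the red mark, and the lever is pushed over.

- **Awards:** I gripped each by its column, turned it upright, set it down and let go. My first close on award 1 missed. The fingertips sit about 36 mm short of the reported TCP, so they shut above the column and pressed it with about 12 N. I allowed for that offset and gripped again.
- **Wheel:** Two grasps turned it about 6.2 rad with no slip seen. The last wrist picture puts the pointer within about 0.3 mm of the mark; the coarser top view had it 0 to 1 mm short before I let go of the wheel.
- **Lever:** The last measured ball travel is about 77 mm, which matches roughly 1.0 rad.
- **Last checks:** In the last pictures both awards stand well inside the plate edges. I judged them upright by eye and did not measure the tilt. The robot was clear of everything.
- **Things to leave alone:** Two of the three rings in view and the screwdriver show no shift between the first and last top views. The arm hid the third ring, near the lever, in the last top view. That comparison is therefore worthless, but the scene camera shows that ring in its place.

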